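# Move the frozen blocks on by one round the chill post, trimming stand and tray

### The job

Move the frozen blocks on by one place: stand the brass heat extractor on its rest, then see that the round chuck (now on the chill post) gets to the middle of the trimming stand, the square chuck (now on the trimming stand) into the block tray, and the oblong chuck (now in the tray) to the middle of the chill post, and finally stand the extractor centrally on the oblong chuck's block. The spare cold block is free as a halfway place; keep the chucks upright and never put a chuck or the extractor down on the warm bench. Do not knock over or push aside the squeeze bottle.

Things in the scene. Friction and masses are not known exactly. Their poses are not given: they have to be found in the camera images.
- round_chuck: Specimen chuck with a frozen block: an aluminium foot 28 mm in diameter and 14 mm high, on it a round aluminium disc 46 mm in diameter and 10 mm thick (14 to 24 mm above the underside: the place to grip), on it a round white frozen block 32 mm in diameter and 10 mm high. 34 mm high in all, about 90 g. Stands upright on the chill post at the start, with the extractor on top of it. Origin: centre of the underside of the foot; z up.
- square_chuck: Specimen chuck with a frozen block: an aluminium foot 28 mm in diameter and 14 mm high, on it a square aluminium plate 44 x 44 mm and 10 mm thick (14 to 24 mm above the underside: the place to grip), on it a square white block 31 x 31 mm and 10 mm high. 34 mm high in all, about 90 g. Stands upright on the trimming stand at the start. Origin: centre of the underside of the foot; x and y along the sides of the square, z up.
- oblong_chuck: Specimen chuck with a frozen block: an aluminium foot 44 x 28 mm and 14 mm high, on it an oblong aluminium plate 60 mm long (its x) and 38 mm wide (its y), 10 mm thick (14 to 24 mm above the underside: the place to grip, across the 38 mm width), on it an oblong white block 46 x 30 mm and 10 mm high. 34 mm high in all, about 110 g. Stands upright in the block tray at the start. Origin: centre of the underside of the foot; z up.
- extractor: Heat extractor: a brass cylinder 34 mm in diameter and 30 mm high, a thin steel neck above it, and a black round knob 30 mm in diameter from 38 to 60 mm above the underside (the place to grip). 60 mm high, about 250 g, loose. Stands on the block of the round chuck at the start. Origin: centre of its underside; z up.
- chill_post: Chill post: a square finned cooling base 97 mm wide with a round aluminium seat 74 mm in diameter, flat, no rim; a small white box, 20 mm high, on its +x side, 49 to 71 mm from the middle. Its seat, the upper face in its middle, is 30 mm above the bench, above the origin, which lies on the bench under the middle of the seat. Fixed; axis z up. 
- trim_stand: Trimming stand: a dark steel base plate 125 x 90 mm, 8 mm high, on it a round steel seat 74 mm in diameter, flat, no rim; on the +x side stands an upright steel blade rest, 6 mm thick, 70 mm wide, its near face 55 mm from the middle, its top 42 mm above the bench. Its seat, the upper face in its middle, is 30 mm above the bench, above the origin, which lies on the bench under the middle of the seat. Fixed; axis z up. 
- block_tray: Block tray: a white square tray 124 mm wide outside with a flat steel floor 106 x 106 mm inside; its rim rises 8 mm above the floor; two grey grips on its x sides. The floor counts as its seat. Its seat, the upper face in its middle, is 30 mm above the bench, above the origin, which lies on the bench under the middle of the seat. Fixed; axis z up. 
- spare_block: Spare cold block: a plain aluminium slab 100 mm (its x) x 80 mm x 30 mm, its whole top is the seat, empty at the start. Its seat, the upper face in its middle, is 30 mm above the bench, above the origin, which lies on the bench under the middle of the seat. Fixed; axis z up. 
- extractor_rest: Rest of the heat extractor: a black round foot 68 mm in diameter with a dark grey shallow cup on top, 60 mm inside, its rim 5 mm above its floor; empty at the start. The floor of the cup counts as its seat. Its seat, the upper face in its middle, is 30 mm above the bench, above the origin, which lies on the bench under the middle of the seat. Fixed; axis z up. 
- bottle: Squeeze bottle, white, with a nozzle, 48 mm in diameter and 128 mm high, 160 g, standing loose among the places. (A bare chuck without a block, a grey blade box, a brush and forceps lie about too and are not needed.) A bystander: it must stay standing where it is. Origin: centre of its underside; z up.

How it is judged:
By the outcome, as a careful person would: the job done as asked, in the order asked, and still so for the second after the job is handed in, with the robot touching nothing.
It also fails if it takes over 141 s, if anything falls off the work surface, if the arm or the gripper's body presses on something with over 40 N, if the wrist force passes 120 N, or if a joint passes its speed limit or range.

### The arm

A 7-joint arm with a two-finger parallel gripper is mounted at the origin on the work surface. World frame = base frame: x ahead of the robot, y to its left, z up, the work surface at z = 0. Lengths are in m, angles in rad, forces in N, time in s.
With the tool pointing down it reaches from about 0.4 to 0.85 m from the base axis. Payload 10.4 kg.
Tool frame: the origin (TCP) lies midway between the tips of the shut fingers; the grasp point (between the pads) lies 19 mm behind it; z points along the fingers, x is the direction in which the jaws open and shut, and the axes are right-handed (so a half turn about z gives the same grasp; the last joint's range is limited). The gripper opens to 87 mm and grips with 3 to 60 N. Pads are 19 mm wide; open, the fingers measure 117 mm over their backs; the gripper's body (75 mm by 190 mm) begins 51 mm behind the grasp point.
Start: joints at [1.152, 0.332, -0.065, 1.46, 0.022, 1.35, -0.088], TCP at [0.241, -0.577, 0.223] pointing down, gripper open.
Joint ranges: [-2.6, 2.6], [-0.5, 2.12], [-1.47, 1.34], [0.16, 2.42], [-1.27, 4.41], [0.06, 2.06], [-2.6, 2.6]. Speed limits (rad/s): [2.22, 2.22, 2.79, 2.79, 3.14, 3.14, 3.14].

### API

Orientations are given as a 3x3 rotation matrix whose columns are the frame's x, y, z axes.
In Python, from rig import bot, eyes gives the robot as it stands.
- The arm moves only by the tool step_arm, never from a script. Its argument "motion" is a list of rows, each a list of 3 entries, a list of its own where there are three numbers: the turn, a rotation vector about the tool's x, y, z in degrees, then the shift along the tool's x, y, z in cm, then the finger opening in cm, from 0 to 8.7. In form: [[[wx, wy, wz], [dx, dy, dz], gripper], ...]. A call has 1 to 20 rows; each row shifts and turns the commanded pose from where the row before left it, along the tool's axes as they then stand; what a row does not reach is not made up. A row lasts 1/12 s, in which the tool goes at most 41.7 mm and 7.16 degrees, less where a joint would pass 70% of its speed; a pose out of reach is approached as far as the arm can. A call is refused whole if a number of a shift passes 4.17 or a number of a turn 7.16, either way. A call with a gripper value outside its range is refused whole. The fingers move at their own pace and stop on an object; "grip_force" is the grip in N (left out, the last holds). Time passes only in rows, so rows that do not move let the fingers close. It gives the time, the measured TCP pose, the force and the opening at its end, in the units of the state.
- bot.get_obs(): the state, without advancing time (a new reading comes with each control period).
- eyes.get_image(name): name is "side" or "top"; returns a dict with "pixels" (420x560x3 uint8, red, green, blue), "fovy" (degrees; the focal length in pixels is half the picture's height over the tangent of half this angle, whatever the lens; pixels are square), "cx", "cy" (the principal point, pixels), "world_from_camera" (4x4, takes a point from camera to world coordinates). Camera axes: x right, y up, looking along -z (the intrinsics and any distortion apply to the point x, -y, -z); pixel columns grow to the right and rows downward; lengths in m; the calibration is good to about 2 mm. A picture is of the moment at which its call begins. There is no depth.
- bot.finish_job(): hands the job in, once; it reports no verdict.
The state is a dict: "t": time; "joint_pos": joint angles; "dq": joint speeds; "effort": joint torques, N m; "eef_pos": TCP position; "eef_rot": TCP orientation; "force": force on the tool from outside, world axes, zero at the start; "torque": the same for the moment, N m; "gripper_width": finger opening in m.
Only numpy, scipy, OpenCV 4.12 (cv2) and the standard library are available. Lean on these libraries where they do the work, as an engineer would, in place of code of your own. Each camera call takes 0.05 s, during which the arm holds its last target.

## Working session

There is one attempt and no reset: what is moved stays moved. The work goes in short steps, Python scripts to look and compute and a tool call to move; the robot and the scene stay as the last step left them, time stands still between calls to the robot, and variables do not carry over. Pictures are saved under pics/ and viewed, and the job is handed in when it is done.

Besides the shell and the picture viewer there is one more tool, called after "Call:" as name(argument=value, ...) on one line, values as JSON. step_arm: Moves the arm, as the interface text tells. Its arguments: {"type":"object","properties":{"motion":{"type":"array","items":{"type":"array"}},"grip_force":{"type":"number"}},"required":["motion"]}

```bash
ls; mkdir -p pics
python3 - <<'E'
from rig import bot, eyes
import cv2, numpy as np
o=bot.get_obs()
for k,v in o.items(): print(k,np.round(np.array(v),4).tolist())
for n in ["side","top"]:
    im=eyes.get_image(n)
    print(n,{k:(np.round(v,4).tolist() if k!='pixels' else v.shape) for k,v in im.items()})
    cv2.imwrite(f"pics/{n}0.png",im["pixels"][:,:,::-1])
E
```

```text
pics
t 0.0
joint_pos [1.1524, 0.3328, -0.0647, 1.4609, 0.0216, 1.3499, -0.0885]
dq [-0.0004, 0.0008, 0.0017, -0.0002, 0.0009, -0.0008, 0.0014]
effort [-0.0007, -62.3266, 0.0241, -38.9891, -0.0615, 0.0401, 0.0001]
eef_pos [0.2408, -0.5764, 0.2218]
eef_rot [[0.3855, -0.9227, -0.0006], [-0.9227, -0.3855, 0.0012], [-0.0013, 0.0001, -1.0]]
force [0.4064, -0.4224, 0.2598]
torque [-0.0043, 0.015, -0.0243]
gripper_width 0.0871
side {'pixels': (420, 560, 3), 'fovy': 50.2061, 'cx': 281.1496, 'cy': 205.7727, 'world_from_camera': [[-0.928, 0.2788, -0.2472, 0.2436], [-0.3726, -0.6918, 0.6185, 0.7337], [0.0014, 0.6661, 0.7459, 0.9781], [0.0, 0.0, 0.0, 1.0]]}
top {'pixels': (420, 560, 3), 'fovy': 55.2788, 'cx': 282.7618, 'cy': 214.6403, 'world_from_camera': [[0.0037, 0.98, -0.1992, 0.3694], [-1.0, 0.0037, -0.0003, 0.0059], [0.0005, 0.1992, 0.98, 1.0004], [0.0, 0.0, 0.0, 1.0]]}
```

View pics/side0.png

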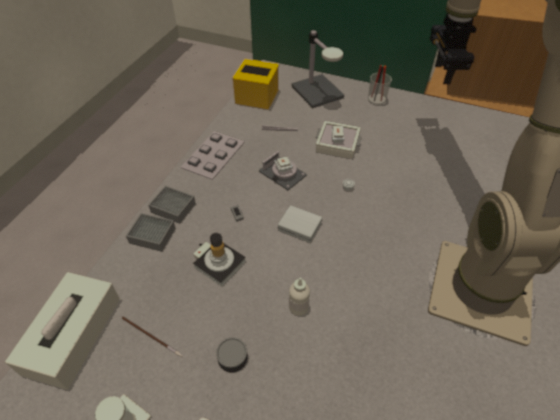

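View pics/top0.png

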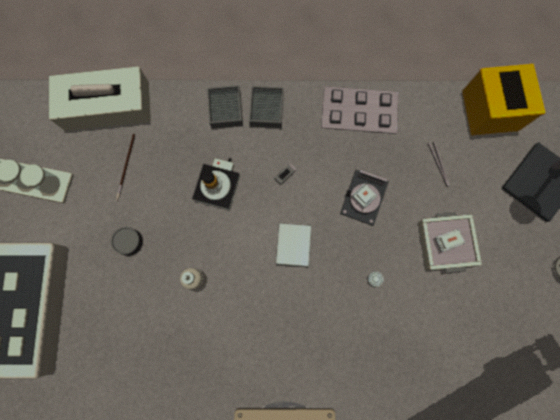

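```bash
cat > h.py <<'E'
import numpy as np, cv2
from rig import bot, eyes
def cam(n):
    im=eyes.get_image(n); im['f']=210/np.tan(np.radians(im['fovy']/2)); return im
def ray(im,u,v):
    T=np.array(im['world_from_camera']); d=np.array([(u-im['cx'])/im['f'],-(v-im['cy'])/im['f'],-1.])
    return T[:3,3],T[:3,:3]@d
def pl(im,u,v,z):
    o,d=ray(im,u,v); return o+d*(z-o[2])/d[2]
def proj(im,p):
    T=np.array(im['world_from_camera']); c=T[:3,:3].T@(np.array(p)-T[:3,3])
    return im['cx']+im['f']*c[0]/-c[2], im['cy']-im['f']*c[1]/-c[2]
def crop(im,u0,v0,u1,v1,s,name):
    a=im['pixels'][v0:v1,u0:u1,::-1]
    cv2.imwrite('pics/'+name,cv2.resize(a,None,fx=s,fy=s,interpolation=cv2.INTER_CUBIC))
def tri(im1,p1,im2,p2):
    o1,d1=ray(im1,*p1);o2,d2=ray(im2,*p2)
    A=np.stack([d1,-d2],1);s=np.linalg.lstsq(A,o2-o1,rcond=None)[0]
    a=o1+d1*s[0];b=o2+d2*s[1];return (a+b)/2,np.linalg.norm(a-b)
E
python3 - <<'E'
from h import *
t=cam('top');crop(t,100,150,300,300,4,'t1.png');crop(t,270,150,490,290,3.6,'t2.png')
s=cam('side');crop(s,180,220,330,380,3.7,'s1.png');crop(s,250,110,370,245,4.4,'s2.png')
E
```

```text
(no output)
```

View pics/t1.png

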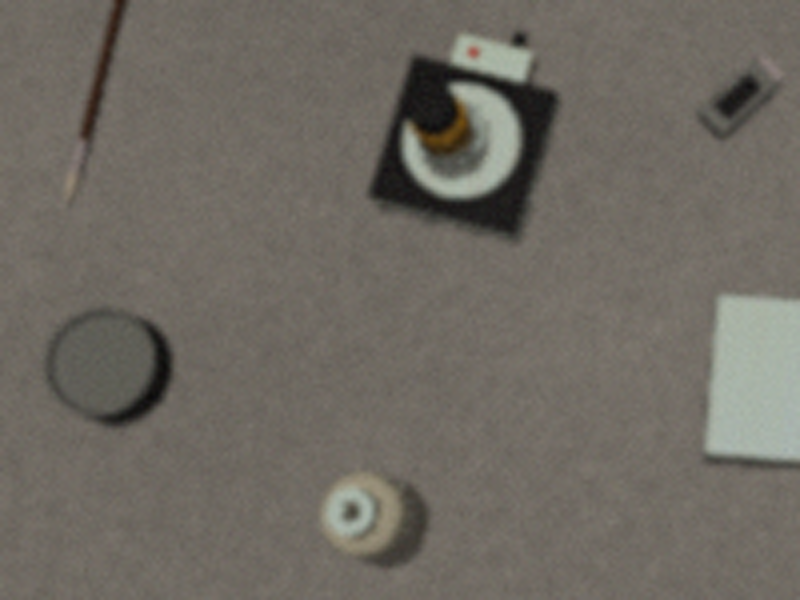

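View pics/t2.png

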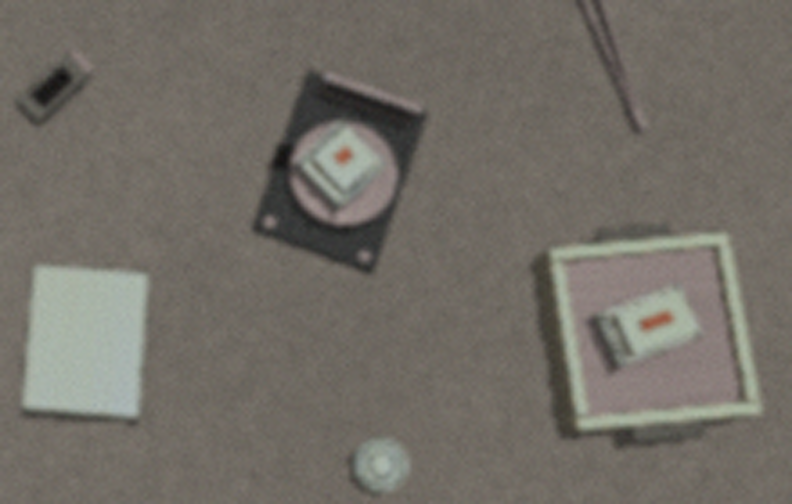

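View pics/s1.png

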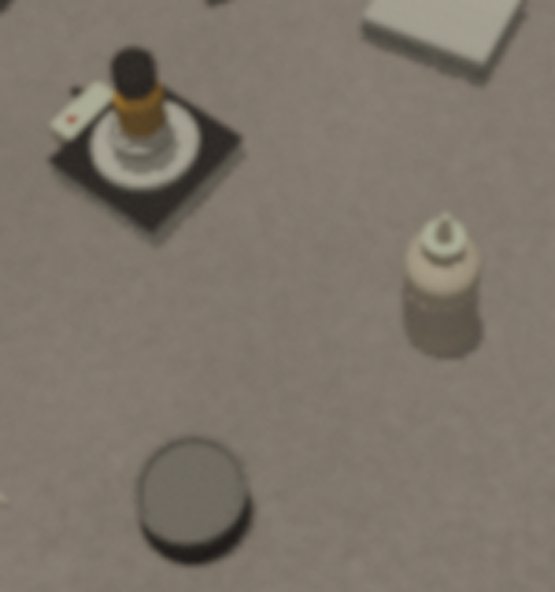

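View pics/s2.png

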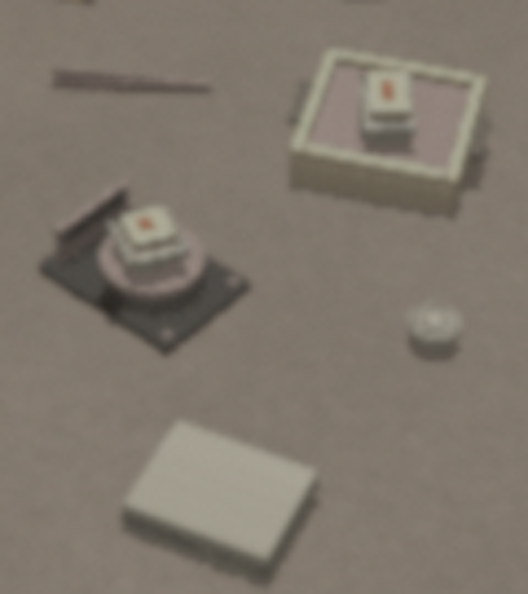

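```bash
cat >> h.py <<'E'
def up(im,box,s=6):
    u0,v0,u1,v1=box
    a=cv2.resize(im['pixels'][v0:v1,u0:u1],None,fx=s,fy=s,interpolation=cv2.INTER_CUBIC)
    return a,(lambda p:np.stack([(p[:,0]+.5)/s-.5+u0,(p[:,1]+.5)/s-.5+v0],1))
def plane_pts(im,uv,z): return np.array([pl(im,u,v,z)[:2] for u,v in uv])
def big(mask,f,near=None):
    cs,_=cv2.findContours(mask.astype(np.uint8),cv2.RETR_EXTERNAL,cv2.CHAIN_APPROX_NONE)
    c=max(cs,key=cv2.contourArea); return f(c[:,0,:].astype(float))
def circ(P):
    A=np.c_[2*P,np.ones(len(P))];x=np.linalg.lstsq(A,(P**2).sum(1),rcond=None)[0]
    r=np.sqrt(x[2]+x[0]**2+x[1]**2); return x[:2],r
def rect(P):
    (c,s,a)=cv2.minAreaRect((P*1000).astype(np.float32)); return np.round(c,1),np.round(s,1),round(a,1)
E
python3 - <<'E'
from h import *
t=cam('top');s=cam('side')
for n,im,box in [('top',t,(265,215,325,275)),('side',s,(270,200,330,245))]:
    a,f=up(im,box); g=cv2.cvtColor(a,cv2.COLOR_RGB2GRAY); 
    th=cv2.threshold(g,0,255,cv2.THRESH_OTSU)[0]; 
    uv=big(g>th,f); print('spare',n,th,rect(plane_pts(im,uv,.03)))
for n,im,box in [('top',t,(415,205,490,275)),('side',s,(308,115,370,163))]:
    a,f=up(im,box); g=cv2.cvtColor(a,cv2.COLOR_RGB2GRAY)
    th=cv2.threshold(g,0,255,cv2.THRESH_OTSU)[0]
    uv=big(g>th,f); print('tray',n,th,rect(plane_pts(im,uv,.038)))
for n,im,box in [('top',t,(335,165,390,228)),('side',s,(255,150,310,190))]:
    a,f=up(im,box).__iter__(); hsv=cv2.cvtColor(a,cv2.COLOR_RGB2HSV).reshape(-1,3)
    print(n,[a[y,x].tolist() for y,x in [(30*6//1,30*6)]])
# print pixel values
print('rest top', t['pixels'][235:250:2,110:146:3].mean(2).astype(int))
print('chill', t['pixels'][170:204:3,196:240:3].mean(2).astype(int))
E
```

```text
spare top 140.0 (array([494.1, -20. ]), array([78.5, 97.9]), 85.7)
spare side 136.0 (array([491.5, -23. ]), array([79. , 99.3]), 85.4)
tray top 122.0 (array([ 501.7, -402.1]), array([126.8, 125.9]), 5.2)
tray side 129.0 (array([ 499.2, -405.8]), array([128.5, 131.8]), 4.8)
top [[156, 121, 103]]
side [[61, 58, 53]]
rest top [[103  73  92  93  90  95  90  93  92  71  27 100]
 [101  67  93  88  91  94  92  91  91  86  17  91]
 [ 96  77  95  94  91  86  95  87  91  90  21  85]
 [ 90  75  92  89  91  93  93  88  86  82  15  82]
 [ 97  78  90  93  91  93  95  89  89  71  14  85]
 [ 98  72  89  91  90  88  90  90  92  48  16  87]
 [101  75  94  89  93  94  91  90  86  28  30  98]
 [102  96  77  94  96  89  94  88  59  16  51 105]]
chill [[103 100  33  22  21  33  85  71  41  27  55 103  65 105 110]
 [108  87  22  26  26  36 145 172 167 125  35  26  26  32  56]
 [107  60  25  25  28  28  56 132 162 171 146  25  29  25  47]
 [104  35  37  26  29  17  50  95 153 171 170  89  24  26  67]
 [ 87  34 131  32  15  40  55  60 132 161 168 129  34  26  92]
 [ 64  45 168  73  58  62  39  68 126 163 168 134  25  39  91]
 [ 40  36 171 131  52  52  69  79  95 167 168 108  27  59 104]
 [ 26  20 133 160  94  82  83  85 136 171 169  53  28  82 104]
 [ 22  26  40 159 155 123 126 156 165 171  96  28  37  93 107]
 [ 24  21  25  42 127 167 172 167 153  83  25  25  58 100 105]
 [ 54  43  23  24  25  36  49  39  32  28  28  33  77 103 102]
 [ 96  97  82  70  48  37  28  28  26  32  30  38  86 106 107]]
```

```bash
cat > m.py <<'E'
from h import *
t=cam('top');s=cam('side')
def robust(P,r0=None):
    keep=np.ones(len(P),bool)
    for i in range(30):
        c,r=circ(P[keep]); e=np.abs(np.linalg.norm(P-c,axis=1)-r); keep=e<max(.0012,np.quantile(e,.5)*1.5)
    return np.round(c*1000,1),round(r*1000,1),keep.mean()
for n,im,box,th in [('top',t,(194,163,240,207),100),('side',s,(200,243,237,275),105)]:
    a,f=up(im,box); g=cv2.cvtColor(a,cv2.COLOR_RGB2GRAY)
    uv=big(g>th,f); print('chill',n,robust(plane_pts(im,uv,.03)))
for n,im,box in [('top',t,(335,165,390,228)),('side',s,(255,150,310,190))]:
    a,f=up(im,box); g=cv2.cvtColor(a,cv2.COLOR_RGB2GRAY); 
    cc=(a[...,0].astype(int)>90)
    k=np.ones((3,3),np.uint8)
    uv=big(cc,f); P=plane_pts(im,uv,.03);print('trim',n,len(P),robust(P))
    v=a.copy(); cv2.drawContours(v,[max(cv2.findContours(cc.astype(np.uint8),0,1)[0],key=cv2.contourArea)],-1,(0,255,0),1); cv2.imwrite(f'pics/trimc_{n}.png',v[:,:,::-1])
for n,im,box in [('top',t,(105,220,150,265)),('side',s,(210,330,255,375))]:
    a,f=up(im,box); g=cv2.GaussianBlur(cv2.cvtColor(a,cv2.COLOR_RGB2GRAY),(0,0),4)
    cv2.imwrite(f'pics/rest_{n}.png',cv2.resize(cv2.convertScaleAbs(a,alpha=2),None,fx=2,fy=2)[:,:,::-1])
# orange marks
for nm,bt,bs in [('square',(350,180,385,215),(270,150,300,180)),('oblong',(430,225,475,255),(325,122,350,148))]:
    q=[]
    for n,im,box in [('top',t,bt),('side',s,bs)]:
        a,f=up(im,box,8); a=a.astype(int); m=(a[...,0]-a[...,2]>60)
        uv=big(m,f); P=plane_pts(im,uv,.064); c=(uv.min(0)+uv.max(0))/2; q.append(c); print(nm,n,np.round(c,1),rect(P))
    X,e=tri(t,q[0],s,q[1]);print(np.round(X*1000,1),e*1000)
q=[]
for n,im,box in [('top',t,(196,160,224,200)),('side',s,(200,225,235,262))]:
    a,f=up(im,box,8); cv2.imwrite(f'pics/ext_{n}.png',cv2.convertScaleAbs(a[:,:,::-1],alpha=2))
E
python3 m.py
```

```text
chill top (array([642.8, 176.5]), np.float64(37.1), np.float64(0.6158357771260997))
chill side (array([639.7, 174.4]), np.float64(37.3), np.float64(0.549777117384844))
trim top 1412 (array([ 616.1, -191.1]), np.float64(86.3), np.float64(0.6430594900849859))
trim side 1889 (array([ 617.4, -196.2]), np.float64(96.6), np.float64(0.6506087877183695))
square top [365.1 192.8] (array([ 614.1, -192.1]), array([5.7, 8. ]), 44.9)Traceback (most recent call last):
  File "m.py", line 25, in <module>
    uv=big(m,f); P=plane_pts(im,uv,.064); c=(uv.min(0)+uv.max(0))/2; q.append(c); print(nm,n,np.round(c,1),rect(P))
  File "h.py", line 27, in big
    c=max(cs,key=cv2.contourArea); return f(c[:,0,:].astype(float))
ValueError: max() iterable argument is empty
```

```bash
sed -i "s/cc=(a\[...,0\].astype(int)>90)/cc=(a[...,0].astype(int)>(122 if n=='top' else 128))/; s/>60)/>(60 if n=='top' else 32))/" m.py
python3 m.py
```

```text
chill top (array([642.8, 176.5]), np.float64(37.1), np.float64(0.6122448979591837))
chill side (array([639.7, 174.4]), np.float64(37.3), np.float64(0.5473372781065089))
trim top 489 (array([ 610.9, -198.5]), np.float64(35.2), np.float64(0.7423312883435583))
trim side 869 (array([ 603.4, -231.1]), np.float64(40.1), np.float64(0.6513233601841196))
square top [364.9 192.8] (array([ 614.1, -192.1]), array([5.7, 8.4]), 45.0)
square side [282.4 160.3] (array([ 611.2, -196. ]), array([12., 15.]), 40.4)
[ 611.2 -190.9   68.9] 3.515694672525109
oblong top [451.9 238.8] (array([ 503.5, -392.3]), array([ 5.3, 18.5]), 19.7)
oblong side [337.6 130.1] (array([ 500. , -395.6]), array([10.5, 26.8]), 17.2)
[ 500.9 -391.    67.6] 3.8327003099069086
```

Run:
```python
import cv2,numpy as np
L=[cv2.imread(f'pics/{n}.png') for n in ['trimc_top','trimc_side','rest_top','rest_side','ext_top','ext_side']]
L=[cv2.resize(i,(260,290)) for i in L]
cv2.imwrite('pics/mos1.png',np.vstack([np.hstack(L[:3]),np.hstack(L[3:])]))
```

```text
(no output)
```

View pics/mos1.png

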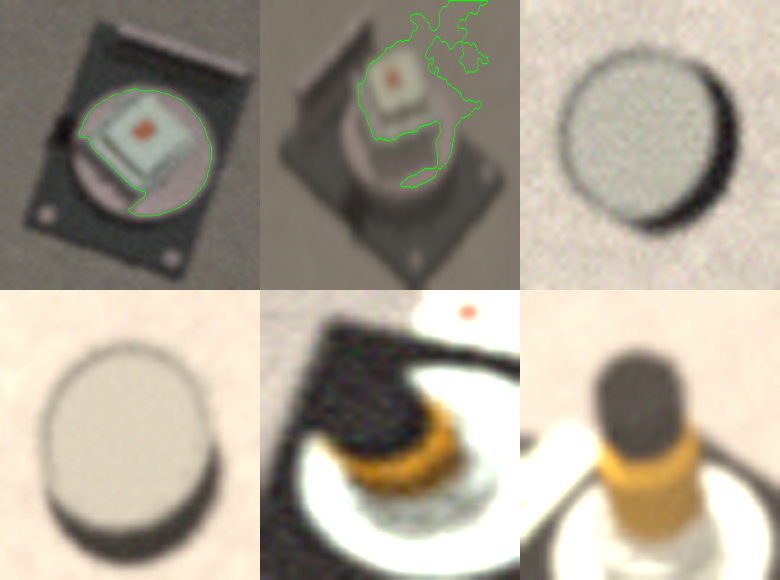

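```bash
cat > m2.py <<'E'
from h import *
from m import robust
print('----')
vis=[]
def comp(m,f,seed,im):
    n,l=cv2.connectedComponents(m.astype(np.uint8)); k=l==l[seed[1],seed[0]]
    return big(k,f),k
for n,im,box,seed,ths in [('top',t,(335,165,390,228),(380,198),(95,100,105)),('side',s,(258,150,310,190),(285,178),(85,90,95))]:
    a,f=up(im,box); 
    sd=(int((seed[0]-box[0])*6),int((seed[1]-box[1])*6))
    for th in ths:
        uv,k=comp(a[...,0]>th,f,sd,im); P=plane_pts(im,uv,.03); print('trim',n,th,len(P),robust(P))
    v=a.copy(); v[k]=v[k]//2+np.array([0,120,0],np.uint8); vis.append(cv2.resize(v,(390,300)))
for n,im,box in [('top',t,(105,220,150,265)),('side',s,(208,330,256,375))]:
    a,f=up(im,box); g=cv2.GaussianBlur(cv2.cvtColor(a,cv2.COLOR_RGB2GRAY),(0,0),3)
    for th in (75,82):
        uv,k=comp(g>th,f,(g.shape[1]//2,g.shape[0]//2),im); P=plane_pts(im,uv,.035); print('rest',n,th,len(P),robust(P))
    v=a.copy(); v[k]=v[k]//2+np.array([0,120,0],np.uint8); vis.append(cv2.resize(v,(390,300)))
cv2.imwrite('pics/mos2.png',np.vstack([np.hstack(vis[:2]),np.hstack(vis[2:])])[:,:,::-1])
# bottle nozzle / collar: top view collar centre px (100+351/4,150+511/4), side (180+444/3.7,220+228/3.7)
print('bottle tri',tri(t,(100+351/4,150+511/4),s,(180+444/3.7,220+232/3.7)))
print(pl(t,100+351/4,150+511/4,.12),pl(s,180+444/3.7,220+232/3.7,.12), 'base side',pl(s,180+443/3.7,220+356/3.7,0))
# square plate hull in top view at z=.054
E
python3 m2.py | sed -n '/----/,$p'
python3 - <<'E'
from h import *
t=cam('top');s=cam('side')
crop(t,340,165,395,220,10,'sq_t.png');crop(t,420,210,485,270,10,'ob_t.png')
E
```

```text
----Traceback (most recent call last):
  File "m2.py", line 8, in <module>
    for n,im,box,seed,ths in [('top',t,(335,165,390,228),(380,198),(95,100,105)),('side',s,(258,150,310,190),(285,178),(85,90,95))]:
                                     ^
NameError: name 't' is not defined
```

View pics/sq_t.png

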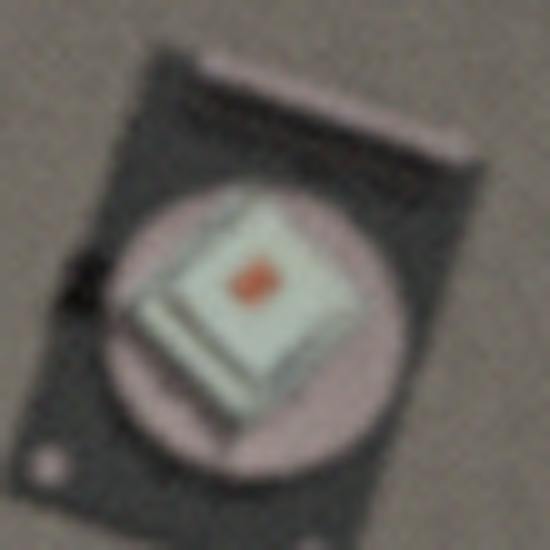

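View pics/ob_t.png

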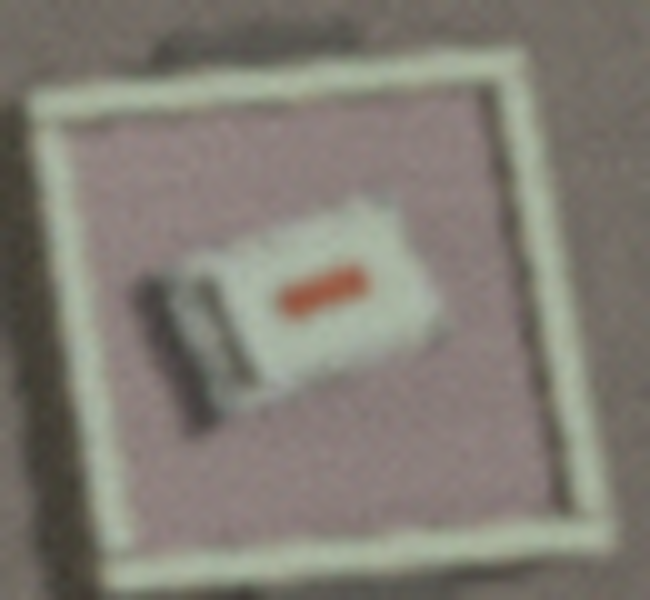

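```bash
sed -i 's/from m import robust/from m import robust,t,s/' m2.py
python3 m2.py | sed -n '/----/,$p'
```

```text
----
trim top 95 660 (array([ 611.1, -198.6]), np.float64(37.0), np.float64(0.7242424242424242))
trim top 100 653 (array([ 611.1, -198.6]), np.float64(36.7), np.float64(0.7243491577335375))
trim top 105 651 (array([ 611. , -198.6]), np.float64(36.4), np.float64(0.7219662058371735))
trim side 85 785 (array([ 606. , -192.6]), np.float64(66.1), np.float64(0.640764331210191))
trim side 90 790 (array([ 606.2, -192.5]), np.float64(66.8), np.float64(0.6392405063291139))
trim side 95 793 (array([ 606.2, -192.4]), np.float64(67.4), np.float64(0.6406052963430012))
rest top 75 1076 (array([497.1, 383.2]), np.float64(57.3), np.float64(0.5678438661710037))
rest top 82 1076 (array([497.1, 383.2]), np.float64(57.3), np.float64(0.5678438661710037))
rest side 75 1112 (array([497.9, 387.9]), np.float64(54.2), np.float64(0.5701438848920863))
rest side 82 1112 (array([497.9, 387.9]), np.float64(54.2), np.float64(0.5701438848920863))
bottle tri (array([0.40682341, 0.21381905, 0.11029734]), np.float64(0.0027678704960178613))
[0.40776494 0.21180894 0.12      ] [0.40363388 0.2194681  0.12      ] base side [0.3942184  0.23548275 0.        ]
```

View pics/mos2.png

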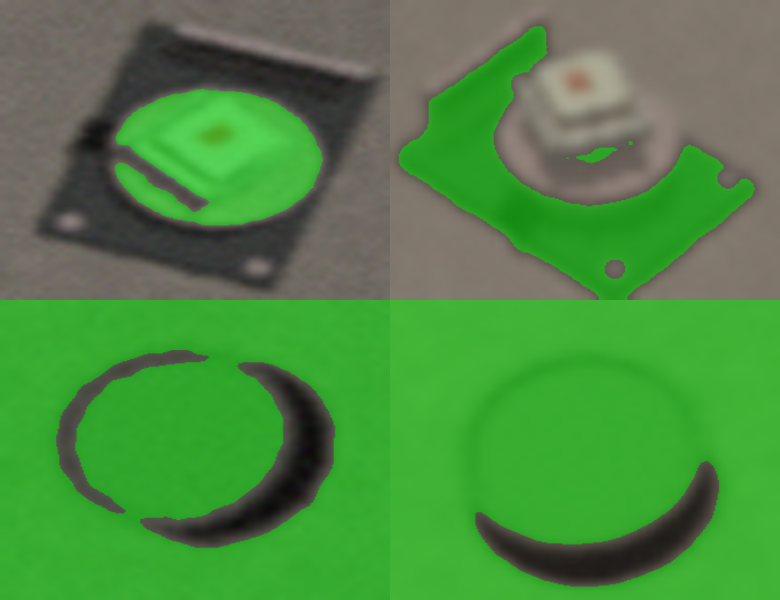

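Run:
```python
from h import *
t=cam('top');s=cam('side')
print('rest',pl(t,100+105/4-.4,150+364/4-.4,.035),pl(s,180+192/3.7-.4,220+491/3.7-.4,.035))
# extractor: knob top ellipse side ext_side crop origin (200,225) scale 8 ; mosaics resized from (280x296)->260x290
for P,lab in [((640,385),'knobtop side')]:
    u=200+((P[0]-520)/260*280+.5)/8-.5; v=225+((P[1]-290)/290*296+.5)/8-.5
    print(lab,u,v,pl(s,u,v,.124))
# brass bottom-ish in top view; knob outline
a,f=up(t,(196,160,232,200),8)
m=(a[...,0].astype(int)-a[...,2]>25)
print('brass',big(m,f).min(0),big(m,f).max(0))
cv2.imwrite('pics/ext2.png',cv2.resize(cv2.convertScaleAbs(a[:,:,::-1],alpha=4,beta=-20),None,fx=2,fy=2))
```

```text
rest [0.49994718 0.38626276 0.035     ] [0.49699801 0.3901601  0.035     ]
knobtop side 215.71634615384616 236.6831896551724 [0.63562594 0.17681339 0.124     ]
brass [201.9375 173.9375] [216.9375 187.9375]
```

View pics/ext2.png

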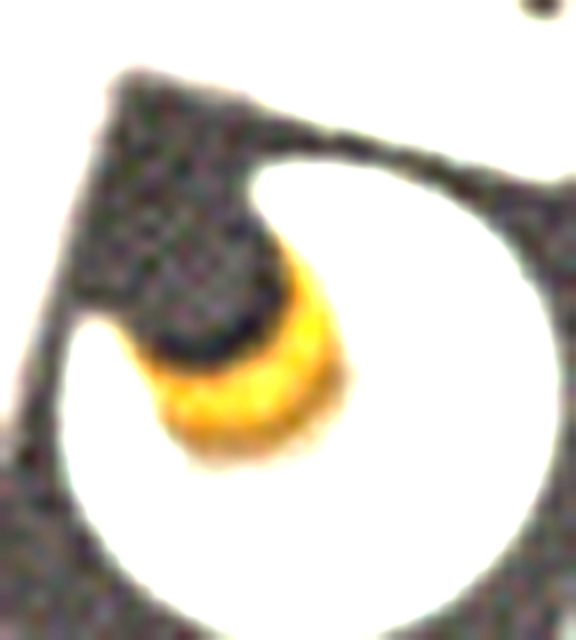

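Call:
step_arm(motion=[[[0,0,-6.73],[0,0,0],6.5],[[0,0,-6.73],[0,0,0],6.5],[[0,0,-6.73],[0,0,0],6.5],[[0,0,-6.73],[0,0,0],6.5],[[0,0,-6.73],[0,0,0],6.5],[[0,0,-6.73],[0,0,0],6.5],[[0,0,-6.73],[0,0,0],6.5],[[0,0,-6.73],[0,0,0],6.5],[[0,0,-6.73],[0,0,0],6.5],[[0,0,-6.73],[0,0,0],6.5],[[0,0,0],[1.8,-3.4,0],6.5],[[0,0,0],[1.8,-3.4,0],6.5],[[0,0,0],[1.8,-3.4,0],6.5],[[0,0,0],[1.8,-3.4,0],6.5],[[0,0,0],[1.8,-3.4,0],6.5],[[0,0,0],[1.8,-3.4,0],6.5],[[0,0,0],[1.8,-3.4,0],6.5],[[0,0,0],[1.8,-3.4,0],6.5],[[0,0,0],[1.8,-3.4,0],6.5],[[0,0,0],[1.8,-3.4,0],6.5]], grip_force=20)

```text
t: 2.57
eef_pos: [0.4216, -0.235, 0.2229]
eef_rot: [[1.0, -0.001, 0.0], [-0.001, -1.0, -0.001], [0.0, 0.001, -1.0]]
force: [1.3, -0.4, 0.8]
gripper_width: 0.0651
```

Call:
step_arm(motion=[[[0,0,0],[1.8,-3.42,0],6.5],[[0,0,0],[1.8,-3.42,0],6.5],[[0,0,0],[1.8,-3.42,0],6.5],[[0,0,0],[1.8,-3.42,0],6.5],[[0,0,0],[1.8,-3.42,0],6.5],[[0,0,0],[1.8,-3.42,0],6.5],[[0,0,0],[1.8,-3.42,0],6.5],[[0,0,0],[1.8,-3.42,0],6.5],[[0,0,0],[1.8,-3.42,0],6.5],[[0,0,0],[1.8,-3.42,0],6.5],[[0,0,0],[1.8,-3.42,0],6.5],[[0,0,0],[1.8,-3.42,0],6.5],[[0,0,0],[0,0,1.5],6.5],[[0,0,0],[0,0,1.5],6.5],[[0,0,0],[0,0,0.5],6.5],[[0,0,0],[0,0,0],6.5]])

```text
t: 3.9
eef_pos: [0.6367, 0.1729, 0.186]
eef_rot: [[1.0, -0.001, -0.002], [-0.001, -1.0, -0.001], [-0.002, 0.001, -1.0]]
force: [0.8, -0.4, 1.0]
gripper_width: 0.0651
```

Run:
```python
from h import *
o=bot.get_obs();print(o['eef_pos'],o['t'])
t=cam('top');s=cam('side');crop(t,150,130,290,220,5,'a_t.png');crop(s,160,180,280,280,5,'a_s.png')
```

```text
[0.63669431 0.17285822 0.18599282] 3.9
```

View pics/a_t.png

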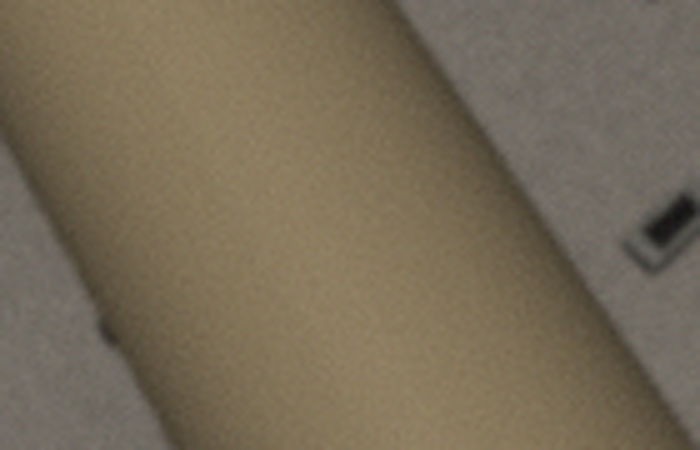

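View pics/a_s.png

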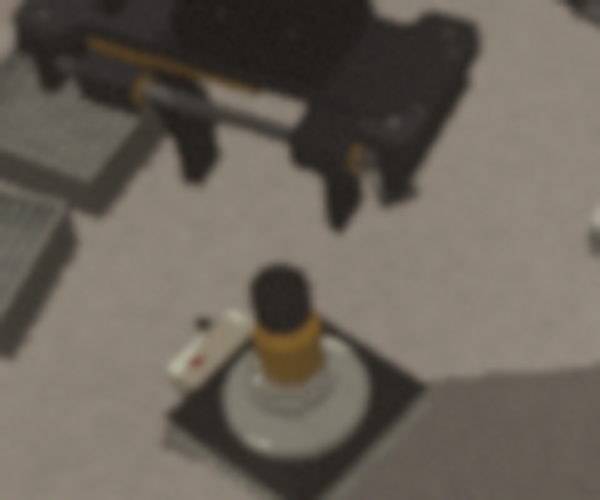

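Run:
```python
from h import *
s=cam('side'); p=bot.get_obs()['eef_pos']
for d in [(-.0325-.004,0),(0,0),(.0325+.004,0)]:
    u,v=proj(s,p+[d[0],d[1],0]);print((u-160)*5,(v-180)*5)
print([( (u-160)*5,(v-180)*5) for u,v in [proj(s,(.637,.176,.124)),proj(s,(.637,.176,.064))]])
```

```text
334.3862549908566 212.55298941057433
263.2756382124587 189.7435459767199
193.3966107477002 167.32914716567805
[(np.float64(276.8187910003289), np.float64(281.3311258440561)), (np.float64(289.74807641626273), np.float64(354.94531229504344))]
```

Call:
step_arm(motion=[[[0,0,0],[0,-0.3,1.5],6.5],[[0,0,0],[0,0,2.0],6.5],[[0,0,0],[0,0,2.0],6.5],[[0,0,0],[0,0,1.5],6.5],[[0,0,0],[0,0,1.2],6.5],[[0,0,0],[0,0,0.8],6.5],[[0,0,0],[0,0,0],6.5],[[0,0,0],[0,0,0],6.5]])

```text
t: 4.72
eef_pos: [0.6376, 0.1766, 0.0982]
eef_rot: [[1.0, -0.001, 0.001], [-0.001, -1.0, 0.0], [0.001, -0.0, -1.0]]
force: [-0.2, 0.5, 0.9]
gripper_width: 0.065
```

Run:
```python
from h import *
o=bot.get_obs();print(o['eef_pos'],o['t'],o['force'])
s=cam('side');crop(s,160,180,280,280,5,'b_s.png')
```

```text
[0.63759348 0.17657837 0.09821571] 4.7167 [-0.16140838  0.5195398   0.93651933]
```

View pics/b_s.png

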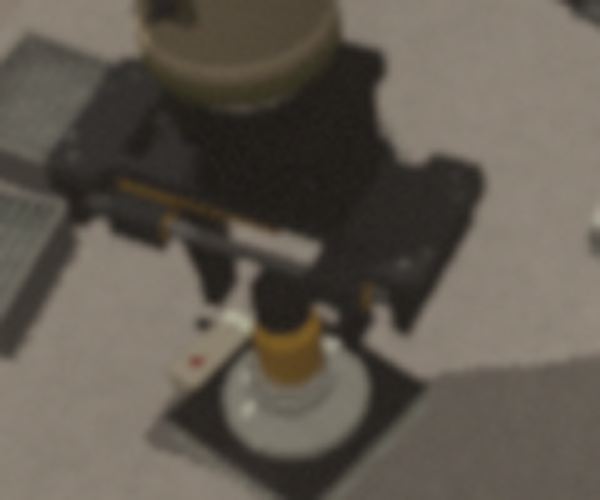

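Call:
step_arm(motion=[[[0,0,0],[0,0,0.1],2.5],[[0,0,0],[0,0,0],2.5],[[0,0,0],[0,0,0],2.5],[[0,0,0],[0,0,0],2.5],[[0,0,0],[0,0,0],2.5],[[0,0,0],[0,0,0],2.5],[[0,0,0],[0,0,0],2.5],[[0,0,0],[0,0,0],2.5]])

```text
t: 5.43
eef_pos: [0.6375, 0.1765, 0.0967]
eef_rot: [[1.0, -0.001, 0.001], [-0.001, -1.0, -0.0], [0.001, 0.0, -1.0]]
force: [0.6, 0.6, -1.3]
gripper_width: 0.0294
```

Call:
step_arm(motion=[[[0,0,0],[0,0,-0.5],2.5],[[0,0,0],[0,0,-1.5],2.5],[[0,0,0],[0,0,-2.5],2.5],[[0,0,0],[0,0,-2.5],2.5],[[0,0,0],[0,0,-2.0],2.5],[[0,0,0],[0,0,-1.0],2.5],[[0,0,0],[0,0,0],2.5],[[0,0,0],[-1.0,-1.51,0],2.5],[[0,0,0],[-1.8,-2.7,0],2.5],[[0,0,0],[-1.8,-2.7,0],2.5],[[0,0,0],[-1.8,-2.7,0],2.5],[[0,0,0],[-1.8,-2.7,0],2.5],[[0,0,0],[-1.8,-2.7,0],2.5],[[0,0,0],[-1.8,-2.7,0],2.5],[[0,0,0],[-1.4,-2.2,0],2.5],[[0,0,0],[-0.7,-1.2,0],2.5],[[0,0,0],[0,0,0],2.5],[[0,0,0],[0,0,0],2.5]], grip_force=30)

```text
t: 6.93
eef_pos: [0.498, 0.3876, 0.1956]
eef_rot: [[1.0, 0.001, -0.001], [0.001, -1.0, -0.001], [-0.001, 0.001, -1.0]]
force: [1.1, -0.5, -3.3]
gripper_width: 0.0287
```

Run:
```python
from h import *
o=bot.get_obs();print(o['eef_pos'],o['t'],o['force'],o['gripper_width'])
s=cam('side');crop(s,150,210,310,380,3.5,'c_s.png')
t=cam('top');crop(t,80,140,260,280,4,'c_t.png')
```

```text
[0.49803927 0.38755125 0.19556042] 6.9333 [ 1.07204516 -0.48069019 -3.33468119] 0.0287381856158097
```

View pics/c_s.png

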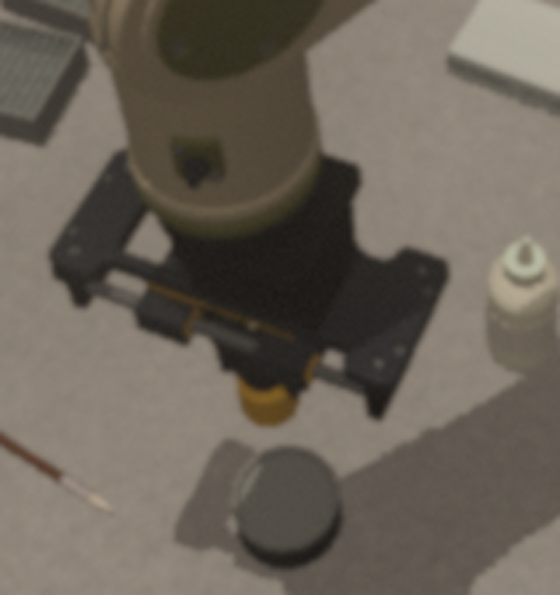

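View pics/c_t.png

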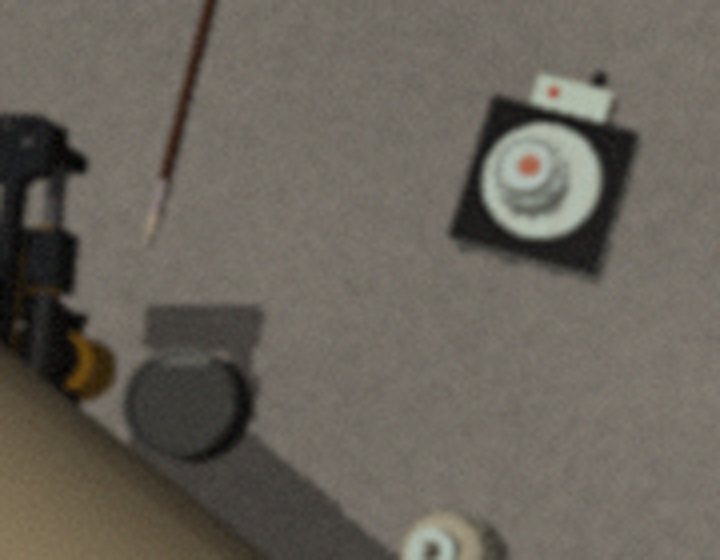

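Call:
step_arm(motion=[[[0,0,0],[0,0,1.0],2.5],[[0,0,0],[0,0,2.5],2.5],[[0,0,0],[0,0,2.5],2.5],[[0,0,0],[0,0,2.5],2.5],[[0,0,0],[0,0,2.0],2.5],[[0,0,0],[0,0,1.0],2.5],[[0,0,0],[0,0,0.7],2.5],[[0,0,0],[0,0,0.4],2.5],[[0,0,0],[0,0,0.3],2.5],[[0,0,0],[0,0,0.2],2.5],[[0,0,0],[0,0,0],2.5],[[0,0,0],[0,0,0],2.5]])

```text
t: 8.03
eef_pos: [0.4987, 0.388, 0.0662]
eef_rot: [[1.0, -0.0, 0.001], [-0.0, -1.0, 0.0], [0.001, -0.0, -1.0]]
force: [-0.1, 0.3, -3.9]
gripper_width: 0.0292
```

Run:
```python
from h import *
o=bot.get_obs();print(o['eef_pos'],o['t'],o['force'],o['gripper_width'])
t=cam('top')
a,f=up(t,(200,165,235,205),8); a=a.astype(int); m=(a[...,0]-a[...,2]>60)
uv=big(m,f);c=(uv.min(0)+uv.max(0))/2;print('round mark',c,pl(t,*c,.064))
a,f=up(t,(194,163,240,207)); g=cv2.cvtColor(a,cv2.COLOR_RGB2GRAY)
P=plane_pts(t,big(g>100,f),.03);print(np.round(circ(P)[0]*1000,1),circ(P)[1])
```

```text
[0.49866628 0.38797359 0.0662402 ] 8.0333 [-0.07170017  0.2867227  -3.90973961] 0.02923705959091558
round mark [211.8125 180.875 ] [0.64257968 0.1784014  0.064     ]
[642.8 176.5] 0.03731884997716978
```

Call:
step_arm(motion=[[[0,0,0],[0,0,0.15],2.5],[[0,0,0],[0,0,0.15],2.5],[[0,0,0],[0,0,0],2.5],[[0,0,0],[0,0,0],2.5]])

```text
t: 8.42
eef_pos: [0.4986, 0.3878, 0.0628]
eef_rot: [[1.0, -0.0, 0.001], [-0.0, -1.0, 0.0], [0.001, -0.0, -1.0]]
force: [-0.6, -0.2, -0.7]
gripper_width: 0.0295
```

Call:
step_arm(motion=[[[0,0,0],[0,0,0],6.0],[[0,0,0],[0,0,0],6.0],[[0,0,0],[0,0,0],6.0],[[0,0,0],[0,0,0],6.0],[[0,0,0],[0,0,0],6.0],[[0,0,0],[0,0,-0.5],6.0],[[0,0,0],[0,0,-2.0],6.0],[[0,0,0],[0,0,-3.0],6.0],[[0,0,0],[0,0,-3.5],6.0],[[0,0,0],[0,0,-3.5],6.0],[[0,0,0],[0,0,-1.2],6.0],[[0,0,0],[0.5,3.8,0],8.0],[[0,0,0],[0.5,3.8,0],8.0],[[0,0,0],[0.5,3.8,0],8.0],[[0,0,0],[0.5,3.8,0],8.0],[[0,0,0],[0.5,3.8,0],8.0],[[0,0,0],[0.5,3.8,0],8.0]])

```text
t: 9.83
eef_pos: [0.5282, 0.1579, 0.1998]
eef_rot: [[1.0, -0.0, 0.001], [-0.0, -1.0, -0.0], [0.001, 0.0, -1.0]]
force: [1.5, -0.6, -0.0]
gripper_width: 0.0793
```

Run:
```python
from h import *
o=bot.get_obs();print(o['eef_pos'],o['t'],o['force'],o['gripper_width'])
s=cam('side');crop(s,150,210,310,380,3.5,'d_s.png')
t=cam('top');crop(t,80,140,260,280,4,'d_t.png')
```

```text
[0.52817559 0.15785359 0.19984288] 9.8333 [ 1.53146834 -0.6179133  -0.01404351] 0.07930278658745613
```

View pics/d_s.png

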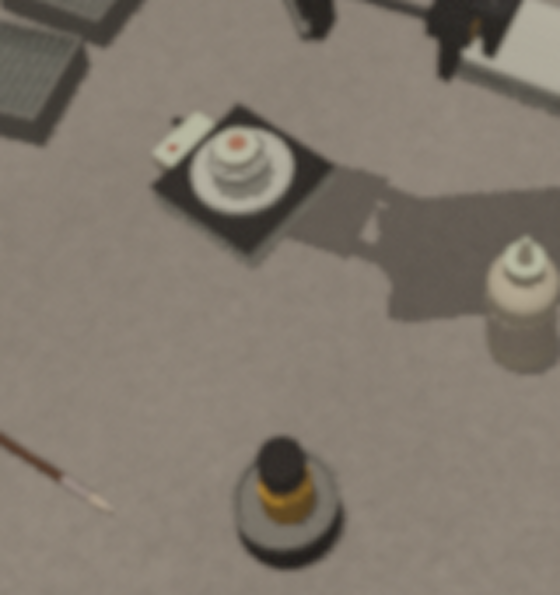

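View pics/d_t.png

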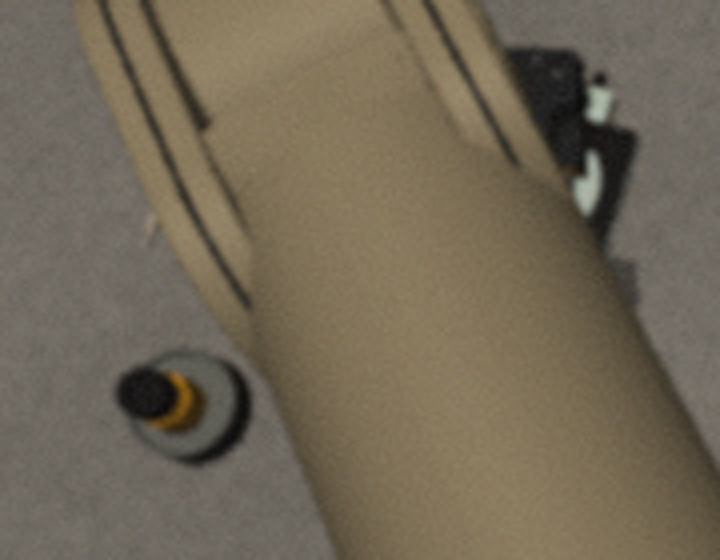

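Call:
step_arm(motion=[[[0,0,0],[0.93,3.9,0],6.2],[[0,0,0],[0.93,3.9,0],6.2],[[0,0,0],[0.93,3.9,0],6.2],[[0,0,0],[0.93,3.9,0],6.2],[[0,0,0],[0.93,3.9,0],6.2],[[0,0,0],[0.93,3.9,0],6.2],[[0,0,0],[0.93,3.9,0],6.2],[[0,0,0],[0.93,3.9,0],6.2],[[0,0,0],[0.93,3.9,0],6.2],[[0,0,-7.16],[0,0,1.6],6.2],[[0,0,-7.16],[0,0,1.6],6.2],[[0,0,-7.16],[0,0,1.6],6.2],[[0,0,-7.16],[0,0,1.6],6.2],[[0,0,-7.16],[0,0,1.6],6.2],[[0,0,-7.16],[0,0,1.6],6.2],[[0,0,0],[0,0,0],6.2],[[0,0,0],[0,0,0],6.2]])

```text
t: 11.35
eef_pos: [0.6116, -0.1909, 0.1032]
eef_rot: [[0.735, 0.679, -0.001], [0.679, -0.735, 0.001], [-0.0, -0.002, -1.0]]
force: [0.3, 0.4, 0.6]
gripper_width: 0.062
```

Run:
```python
from h import *
o=bot.get_obs();print(o['eef_pos'],o['t'],o['force'],o['gripper_width']);p=o['eef_pos']
s=cam('side');crop(s,240,100,340,190,6,'e_s.png')
for q in [(.612,-.1935,.064)]:
    u,v=proj(s,q);print((u-240)*6,(v-100)*6)
t=cam('top');crop(t,310,130,420,230,5,'e_t.png')
# knob calib
for im,n,box in [(t,'top',(100,225,150,260)),(s,'side',(210,330,255,375))]:
    a,f=up(im,box,8);g=cv2.cvtColor(a,cv2.COLOR_RGB2GRAY)
    cv2.imwrite(f'pics/k_{n}.png',cv2.convertScaleAbs(a[:,:,::-1],alpha=2.5)); print(n,proj(im,(.4986,.388,.090)))
    x=proj(im,(.4986,.388,.090)); print('in crop',(x[0]-box[0]+.5)*8,(x[1]-box[1]+.5)*8)
```

```text
[ 0.61157643 -0.19085074  0.10321661] 11.35 [0.32395306 0.44689404 0.64018497] 0.06204077488741874
251.7153029915671 364.4201333071435
top (np.float64(115.84165596766803), np.float64(237.92024680251134))
in crop 130.73324774134426 107.36197442009075
side (np.float64(229.126036312154), np.float64(340.02403159903474))
in crop 157.0082904972321 84.19225279227794
```

View pics/e_s.png

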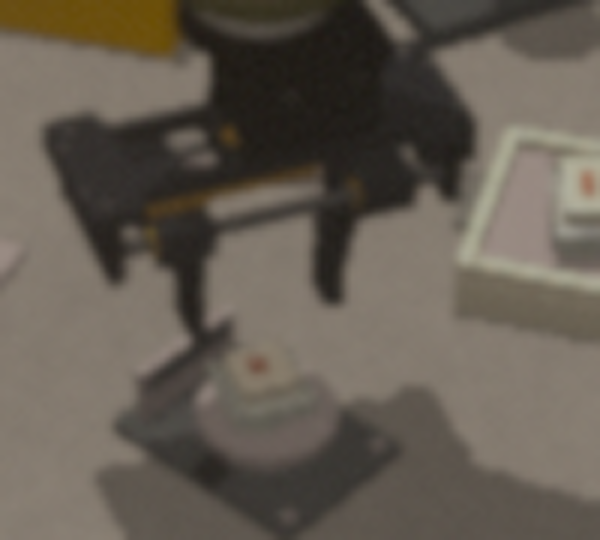

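View pics/k_top.png

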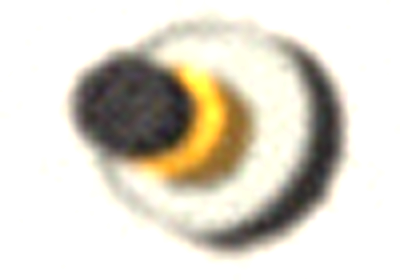

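View pics/k_side.png

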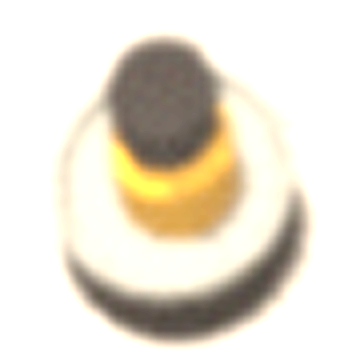

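Run:
```python
from h import *
t=cam('top');im0=cv2.imread('pics/top0.png')
t['pixels']=im0[:,:,::-1]
s0=cam('side');s0['pixels']=cv2.imread('pics/side0.png')[:,:,::-1]
# block top mask: brightness
a,f=up(t,(340,165,395,220),10);g=cv2.GaussianBlur(cv2.cvtColor(a,cv2.COLOR_RGB2GRAY),(0,0),4)
hs=a.astype(int); m=(hs[...,1]-hs[...,0]>-4)&(g>110)
m=cv2.morphologyEx(m.astype(np.uint8),cv2.MORPH_OPEN,np.ones((9,9),np.uint8))
n,l=cv2.connectedComponents(m);k=l==l[300,320]
uv=big(k,f);print(rect(plane_pts(t,uv,.060)))
v=a.copy();v[k]=v[k]//2+np.array([0,100,0],np.uint8);cv2.imwrite('pics/sqm.png',v[:,:,::-1])
crop(s0,255,140,310,190,10,'sq_s.png')
def dirs(im,p,q,z,u0,v0,s):
    A=[pl(im,(x+.5)/s-.5+u0,(y+.5)/s-.5+v0,z) for x,y in (p,q)];d=A[1]-A[0];return np.degrees(np.arctan2(d[1],d[0])),np.linalg.norm(d)
print(dirs(t,(130,310),(235,425),.054,340,165,10),dirs(t,(235,425),(375,300),.054,340,165,10))
```

```text
(array([ 610.7, -191.8]), array([45.9, 47. ]), 44.2)
(np.float64(-139.3710592969362), np.float64(0.037626320165763005)) (np.float64(-48.36124143295669), np.float64(0.04709433705388788))
```

View pics/sqm.png

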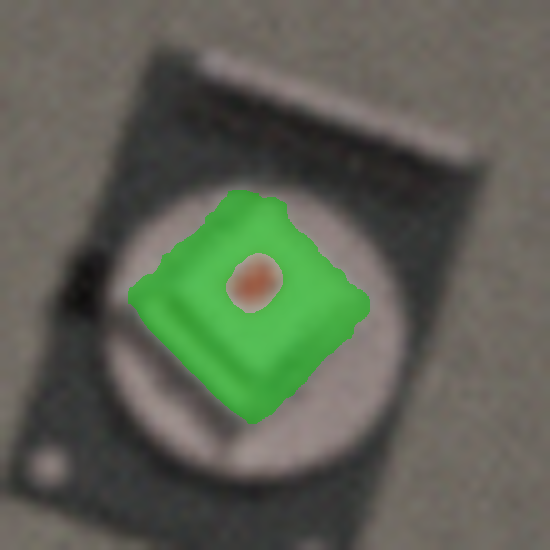

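View pics/sq_s.png

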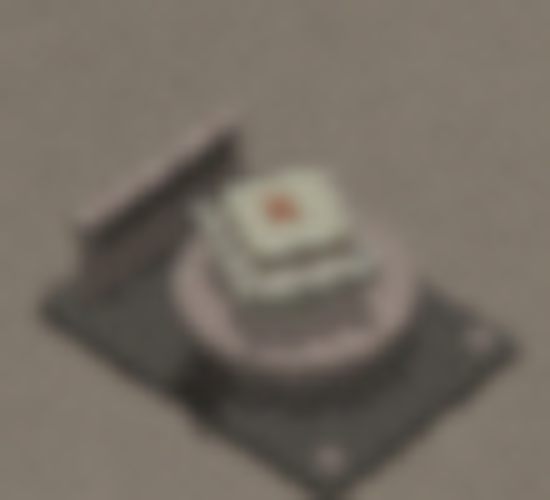

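Call:
step_arm(motion=[[[0,0,0],[-0.14,0.29,1.0],6.2],[[0,0,0],[0,0,1.5],6.2],[[0,0,0],[0,0,1.5],6.2],[[0,0,0],[0,0,1.2],6.2],[[0,0,0],[0,0,0.8],6.2],[[0,0,0],[0,0,0.6],6.2],[[0,0,0],[0,0,0.2],6.2],[[0,0,0],[0,0,0],6.2],[[0,0,0],[0,0,0],6.2]])

```text
t: 12.3
eef_pos: [0.6132, -0.1944, 0.036]
eef_rot: [[0.732, 0.681, 0.001], [0.681, -0.732, -0.0], [0.0, 0.001, -1.0]]
force: [-0.1, 0.3, 1.0]
gripper_width: 0.0618
```

Run:
```python
from h import *
o=bot.get_obs();print(o['eef_pos'],o['t'],o['force'],o['gripper_width']);p=o['eef_pos']
s=cam('side');crop(s,240,100,340,190,6,'f_s.png')
```

```text
[ 0.61317491 -0.19436417  0.03598189] 12.3 [-0.06567893  0.3095849   1.04478516] 0.06184796580445667
```

View pics/f_s.png

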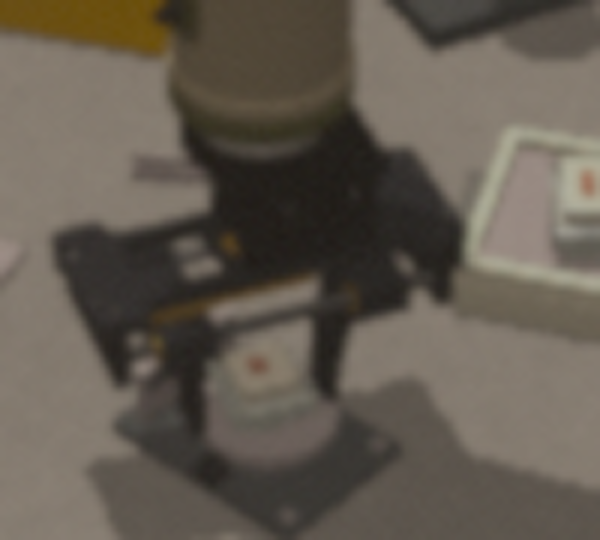

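Call:
step_arm(motion=[[[0,0,0],[0,0,0.2],5.5],[[0,0,0],[0,0,0],4.0],[[0,0,0],[0,0,0],4.0],[[0,0,0],[0,0,0],4.0],[[0,0,0],[0,0,0],4.0],[[0,0,0],[0,0,0],4.0]], grip_force=25)

```text
t: 12.85
eef_pos: [0.6128, -0.1945, 0.0337]
eef_rot: [[0.732, 0.681, 0.0], [0.681, -0.732, -0.0], [-0.0, 0.0, -1.0]]
force: [0.1, 0.2, 1.4]
gripper_width: 0.0439
```

Call:
step_arm(motion=[[[0,0,0],[0,0,-0.5],4.0],[[0,0,0],[0,0,-1.5],4.0],[[0,0,0],[0,0,-2.5],4.0],[[0,0,0],[0,0,-2.5],4.0],[[0,0,0],[0,0,-1.5],4.0],[[0,0,0],[0.3,-2.08,0],4.0],[[0,0,0],[0.4,-2.8,0],4.0],[[0,0,0],[0.5,-3.5,0],4.0],[[0,0,0],[0.5,-3.5,0],4.0],[[0,0,0],[0.5,-3.5,0],4.0],[[0,0,0],[0.4,-2.8,0],4.0],[[0,0,0],[0.4,-2.65,0],4.0],[[0,0,0],[0,0,0],4.0],[[0,0,0],[0,0,1.5],4.0],[[0,0,0],[0,0,2.0],4.0],[[0,0,0],[0,0,2.0],4.0],[[0,0,0],[0,0,1.5],4.0],[[0,0,0],[0,0,0.8],4.0],[[0,0,0],[0,0,0],4.0],[[0,0,0],[0,0,0],4.0]])

```text
t: 14.52
eef_pos: [0.4933, -0.0213, 0.0413]
eef_rot: [[0.732, 0.681, 0.0], [0.681, -0.732, 0.0], [0.0, 0.0, -1.0]]
force: [-0.0, 1.9, -0.9]
gripper_width: 0.0438
```

Run:
```python
from h import *
o=bot.get_obs();print(o['eef_pos'],o['t'],o['force'],o['gripper_width']);p=o['eef_pos']
s=cam('side');crop(s,240,130,370,270,4,'g_s.png')
t=cam('top');crop(t,260,130,420,280,4,'g_t.png')
```

```text
[ 0.49326195 -0.02131958  0.04132043] 14.5167 [-0.02764849  1.93589434 -0.85470249] 0.043832985241904855
```

View pics/g_s.png

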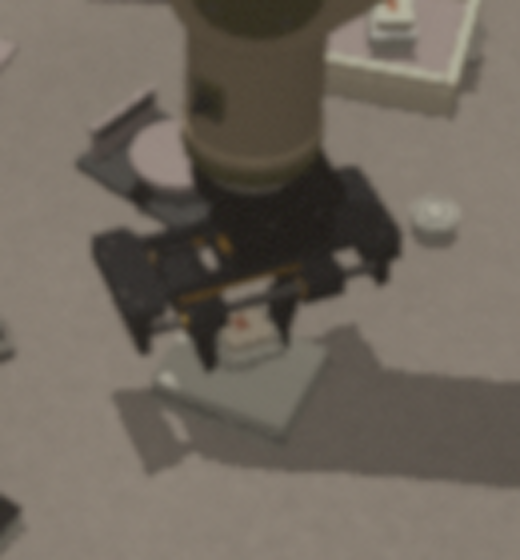

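View pics/g_t.png

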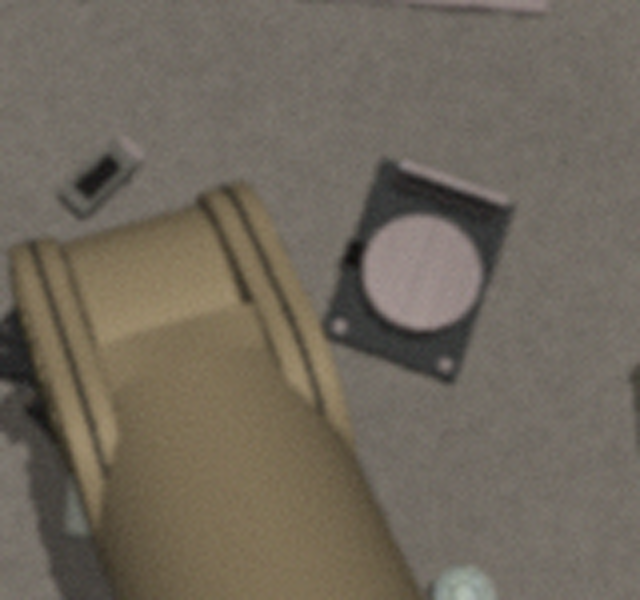

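Call:
step_arm(motion=[[[0,0,0],[0,0,0.4],4.0],[[0,0,0],[0,0,0.25],4.0],[[0,0,0],[0,0,0.1],4.0],[[0,0,0],[0,0,0],4.0],[[0,0,0],[0,0,0],4.0]])

```text
t: 15.03
eef_pos: [0.4931, -0.0217, 0.0336]
eef_rot: [[0.732, 0.681, 0.0], [0.681, -0.732, -0.001], [-0.0, 0.001, -1.0]]
force: [-2.4, -1.1, 6.5]
gripper_width: 0.0437
```

Run:
```python
from h import *
o=bot.get_obs();print(o['eef_pos'],o['t'],o['force'],o['gripper_width'])
t=cam('top');s=cam('side')
a,f=up(t,(335,165,390,228)); m=a[...,0]>100
n,l=cv2.connectedComponents(m.astype(np.uint8)); k=l==l[(198-165)*6,(365-335)*6]
c,r=circ(plane_pts(t,big(k,f),.03));print('trim top',c,r)
```

```text
[ 0.49312431 -0.02170313  0.0336297 ] 15.0333 [-2.38261119 -1.09168414  6.51638943] 0.04365864881289524
trim top [ 0.61110414 -0.19860719] 0.036851697323101486
```

Call:
step_arm(motion=[[[0,0,0],[0,0,0],6.2],[[0,0,0],[0,0,0],6.2],[[0,0,0],[0,0,0],6.2],[[0,0,0],[0,0,0],6.2],[[0,0,0],[0,0,-0.5],6.2],[[0,0,0],[0,0,-2.0],6.5],[[0,0,0],[0,0,-3.0],6.5],[[0,0,0],[0,0,-3.5],6.5],[[0,0,0],[0,0,-1.5],6.5],[[0,0,0],[3.0,-0.55,0],6.5],[[0,0,0],[3.6,-0.66,0],6.5],[[0,0,0],[3.6,-0.66,0],6.5],[[0,0,0],[3.6,-0.66,0],6.5],[[0,0,0],[3.6,-0.66,0],6.5],[[0,0,0],[3.6,-0.66,0],6.5],[[0,0,0],[3.36,-0.62,0],6.5],[[0,0,0],[0,0,1.5],6.5],[[0,0,0],[0,0,1.5],6.5],[[0,0,0],[0,0,0],6.5],[[0,0,0],[0,0,0],6.5]])

```text
t: 16.8
eef_pos: [0.64, 0.1753, 0.1069]
eef_rot: [[0.733, 0.68, -0.002], [0.68, -0.733, -0.002], [-0.003, -0.0, -1.0]]
force: [0.0, -0.1, 0.3]
gripper_width: 0.0648
```

Run:
```python
from h import *
o=bot.get_obs();print(o['eef_pos'],o['t'],o['force'],o['gripper_width'])
t=cam('top');s=cam('side');crop(s,180,200,330,300,5,'i_s.png');crop(t,180,160,340,290,4,'i_t.png')
for nm,box,thr in [('round s',(200,235,235,270),45),('square s',(280,200,320,230),45)]:
    a,f=up(s,box,8); a=a.astype(int); d=a[...,0]-a[...,2]; print(nm,d.max());m=d>d.max()*.65
    uv=big(m,f);c=(uv.min(0)+uv.max(0))/2;print(c,pl(s,*c,.064))
```

```text
[0.63997527 0.17534787 0.10693821] 16.8 [ 0.01876884 -0.07799159  0.25492518] 0.06478580393006739
round s 53
[217.0625 250.375 ] [0.63993692 0.17513893 0.064     ]
square s 67
[299.75 212.  ] [ 0.49165653 -0.02215917  0.064     ]
```

View pics/i_s.png

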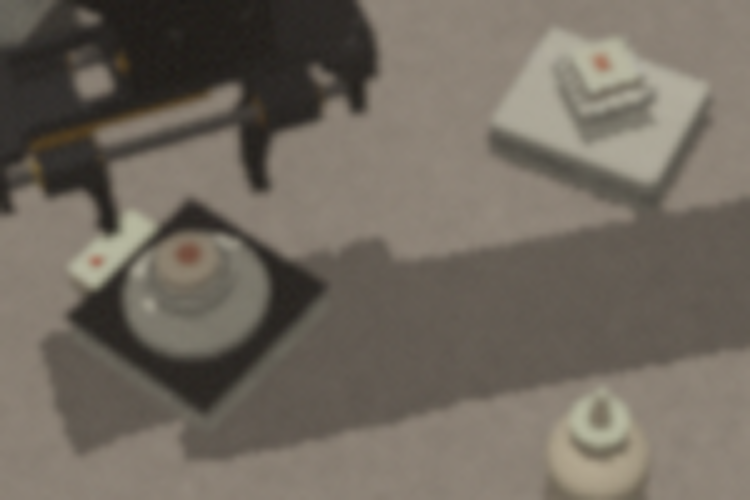

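View pics/i_t.png

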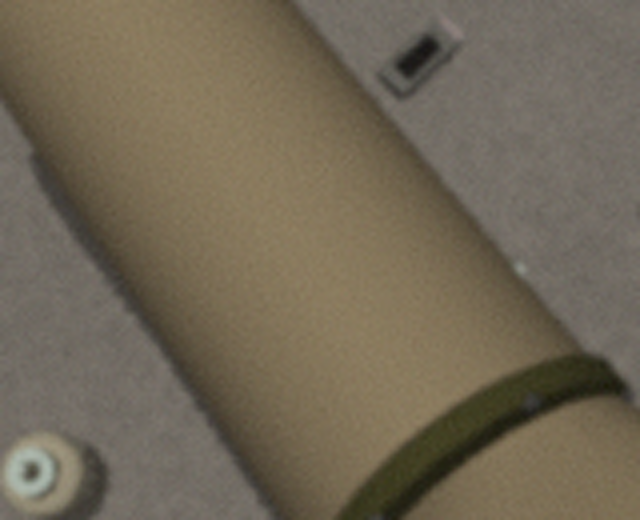

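Call:
step_arm(motion=[[[0,0,0],[0.2,0,1.0],6.5],[[0,0,0],[0,0,1.5],6.5],[[0,0,0],[0,0,1.5],6.5],[[0,0,0],[0,0,1.3],6.5],[[0,0,0],[0,0,0.9],6.5],[[0,0,0],[0,0,0.6],6.5],[[0,0,0],[0,0,0.3],6.5],[[0,0,0],[0,0,0],6.5],[[0,0,0],[0,0,0],6.5]])

```text
t: 17.65
eef_pos: [0.6424, 0.1788, 0.0374]
eef_rot: [[0.732, 0.681, 0.0], [0.681, -0.732, 0.0], [0.0, 0.0, -1.0]]
force: [0.9, 0.1, -0.4]
gripper_width: 0.0651
```

Run:
```python
from h import *
o=bot.get_obs();print(o['eef_pos'],o['t'],o['force'],o['gripper_width'])
s=cam('side');crop(s,180,200,280,290,6,'j_s.png')
```

```text
[0.64243131 0.17875488 0.03738303] 17.65 [ 0.90743516  0.14345846 -0.38868331] 0.06509122490363951
```

View pics/j_s.png

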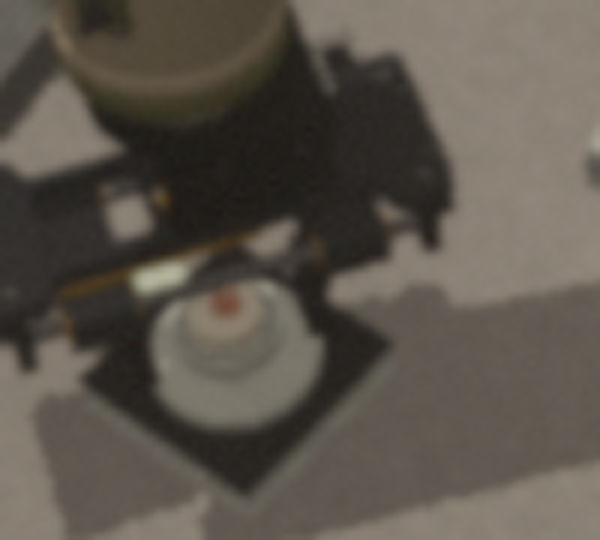

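Call:
step_arm(motion=[[[0,0,0],[-0.2,0.07,0.2],6.5],[[0,0,0],[0,0,0.15],6.5],[[0,0,0],[0,0,0],4.2],[[0,0,0],[0,0,0],4.2],[[0,0,0],[0,0,0],4.2],[[0,0,0],[0,0,0],4.2],[[0,0,0],[0,0,0],4.2],[[0,0,0],[0,0,0],4.2]])

```text
t: 18.37
eef_pos: [0.6414, 0.1768, 0.0337]
eef_rot: [[0.732, 0.681, 0.0], [0.681, -0.732, 0.0], [0.0, 0.0, -1.0]]
force: [0.9, 0.6, 0.2]
gripper_width: 0.0451
```

Call:
step_arm(motion=[[[0,0,0],[0,0,-0.5],4.2],[[0,0,0],[0,0,-1.5],4.2],[[0,0,0],[0,0,-2.5],4.2],[[0,0,0],[0,0,-2.5],4.2],[[0,0,0],[0,0,-1.5],4.2],[[0,0,0],[-1.2,1.09,0],4.2],[[0,0,0],[-2.3,2.09,0],4.2],[[0,0,0],[-2.8,2.55,0],4.2],[[0,0,0],[-2.8,2.55,0],4.2],[[0,0,0],[-2.8,2.55,0],4.2],[[0,0,0],[-2.8,2.55,0],4.2],[[0,0,0],[-2.8,2.55,0],4.2],[[0,0,0],[-2.8,2.55,0],4.2],[[0,0,0],[-2.8,2.55,0],4.2],[[0,0,0],[-2.8,2.55,0],4.2],[[0,0,0],[-1.6,1.45,0],4.2],[[0,0,0],[-0.5,0.43,0],4.2],[[0,0,0],[0,0,0],4.2],[[0,0,0],[0,0,0],4.2],[[0,0,0],[0,0,0],4.2]])

```text
t: 20.03
eef_pos: [0.6101, -0.198, 0.119]
eef_rot: [[0.73, 0.683, 0.001], [0.683, -0.73, 0.001], [0.001, -0.0, -1.0]]
force: [0.0, 0.0, -0.0]
gripper_width: 0.0454
```

```bash
cat > go.py <<'E'
from h import *
import sys
o=bot.get_obs();p=np.array(o['eef_pos']);R=np.array(o['eef_rot']);T=np.array([float(v) for v in sys.argv[1:4]])
print('pos',np.round(p*1000,1),'yaw',round(np.degrees(np.arctan2(R[1,0],R[0,0])),1),'t',o['t'],'F',np.round(o['force'],1),'w',o['gripper_width'])
print('tool shift cm',np.round(R.T@(T-p)*100,2))
E
python3 go.py .6097 -.2005 .0337
python3 - <<'E'
from h import *
s=cam('side');crop(s,230,90,350,190,6,'l_s.png')
E
```

```text
pos [ 610.1 -198.   119. ] yaw 43.1 t 20.0333 F [ 0.  0. -0.] w 0.04539941746615069
tool shift cm [-0.21  0.16  8.53]
```

View pics/l_s.png

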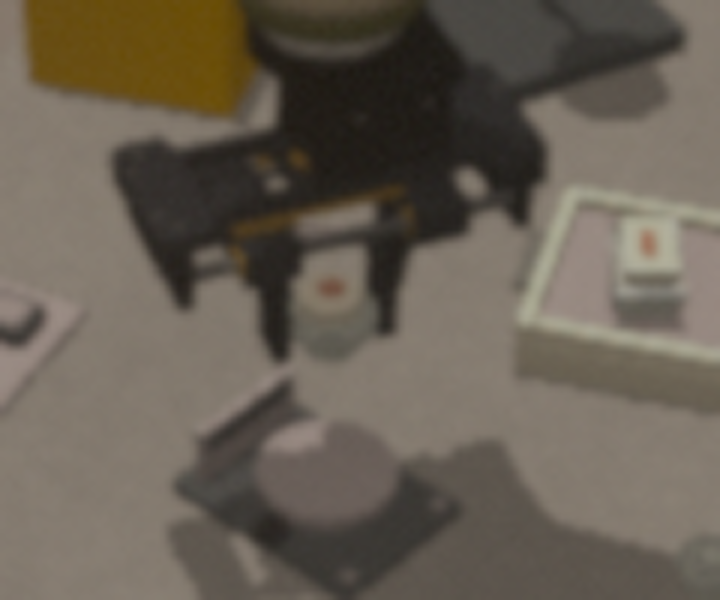

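Run:
```python
from h import *
s=cam('side')
for c in [(328,474),(328,470)]: print(pl(s,(c[0]+.5)/6-.5+230,(c[1]+.5)/6-.5+90,.03))
# mark of held round chuck
a,f=up(s,(275,130,295,145),8); a=a.astype(int); d=a[...,0]-a[...,2]; m=d>d.max()*.65
uv=big(m,f);c=(uv.min(0)+uv.max(0))/2
p=np.array(bot.get_obs()['eef_pos']); print('mark side',pl(s,*c,p[2]-.0037+.034),p)
```

```text
[ 0.60602344 -0.19775504  0.03      ]
[ 0.60711412 -0.20050765  0.03      ]
mark side [ 0.60659101 -0.20047301  0.14915687] [ 0.61009714 -0.19822379  0.11885687]
```

```bash
python3 go.py .6098 -.1992 .0337
```

```text
pos [ 610.1 -198.2  118.9] yaw 43.1 t 20.1333 F [-0.3  0.3 -0.4] w 0.04525774409542951
tool shift cm [-0.09  0.05  8.52]
```

Call:
step_arm(motion=[[[0,0,0],[-0.09,0.05,1.0],4.2],[[0,0,0],[0,0,1.8],4.2],[[0,0,0],[0,0,1.8],4.2],[[0,0,0],[0,0,1.5],4.2],[[0,0,0],[0,0,1.0],4.2],[[0,0,0],[0,0,0.6],4.2],[[0,0,0],[0,0,0.3],4.2],[[0,0,0],[0,0,0],4.2],[[0,0,0],[0,0,0],4.2],[[0,0,0],[0,0,0],4.2]])

```text
t: 20.97
eef_pos: [0.61, -0.2016, 0.0395]
eef_rot: [[0.732, 0.681, 0.001], [0.681, -0.732, -0.001], [0.001, 0.001, -1.0]]
force: [0.4, -0.1, -0.5]
gripper_width: 0.0448
```

```bash
python3 go.py .6098 -.1992 .0335
```

```text
pos [ 610.  -201.6   39.5] yaw 42.9 t 20.9667 F [ 0.4 -0.1 -0.5] w 0.04482783387635504
tool shift cm [ 0.15 -0.18  0.6 ]
```

Call:
step_arm(motion=[[[0,0,0],[0.15,-0.18,0],4.2],[[0,0,0],[0,0,0.25],4.2],[[0,0,0],[0,0,0.2],4.2],[[0,0,0],[0,0,0.1],4.2],[[0,0,0],[0,0,0],4.2],[[0,0,0],[0,0,0],4.2]])

```text
t: 21.47
eef_pos: [0.6094, -0.199, 0.0336]
eef_rot: [[0.732, 0.681, 0.0], [0.681, -0.732, -0.0], [-0.0, 0.0, -1.0]]
force: [-2.3, 1.2, 5.6]
gripper_width: 0.0451
```

```bash
python3 go.py .6098 -.1992 .0335
```

```text
pos [ 609.4 -199.    33.6] yaw 42.9 t 21.4667 F [-2.3  1.2  5.6] w 0.04511056529731876
tool shift cm [0.02 0.04 0.01]
```

Call:
step_arm(motion=[[[0,0,0],[0,0,0],6.2],[[0,0,0],[0,0,0],6.2],[[0,0,0],[0,0,0],6.2],[[0,0,0],[0,0,0],6.2],[[0,0,0],[0,0,-0.5],6.2],[[0,0,0],[0,0,-2.0],6.2],[[0,0,0],[0,0,-3.0],6.2],[[0,0,0],[0,0,-3.5],6.2],[[0,0,0],[0,0,-1.0],6.2],[[0,0,0],[-3.5,1.15,0],6.0],[[0,0,0],[-3.5,1.15,0],6.0],[[0,0,0],[-3.5,1.15,0],6.0],[[0,0,0],[-3.5,1.15,0],6.0],[[0,0,0],[-3.5,1.15,0],6.0],[[0,0,0],[-3.5,1.15,0],6.0],[[0,0,6.22],[0,0,0],6.0],[[0,0,6.22],[0,0,0],6.0],[[0,0,6.22],[0,0,0],6.0],[[0,0,6.22],[0,0,0],6.0],[[0,0,0],[0,0,0],6.0]])

```text
t: 23.13
eef_pos: [0.5026, -0.3926, 0.1333]
eef_rot: [[0.952, 0.305, 0.0], [0.305, -0.952, -0.0], [0.0, 0.0, -1.0]]
force: [-0.3, -0.5, -0.2]
gripper_width: 0.0596
```

```bash
python3 go.py .5017 -.394 .0337
python3 - <<'E'
from h import *
s=cam('side');crop(s,250,70,390,200,5,'n_s.png')
t=cam('top');crop(t,320,140,480,280,4,'n_t.png')
E
```

```text
pos [ 502.6 -392.6  133.3] yaw 17.8 t 23.1333 F [-0.3 -0.5 -0.2] w 0.05960411988209598
tool shift cm [-0.13  0.1   9.96]
```

View pics/n_s.png

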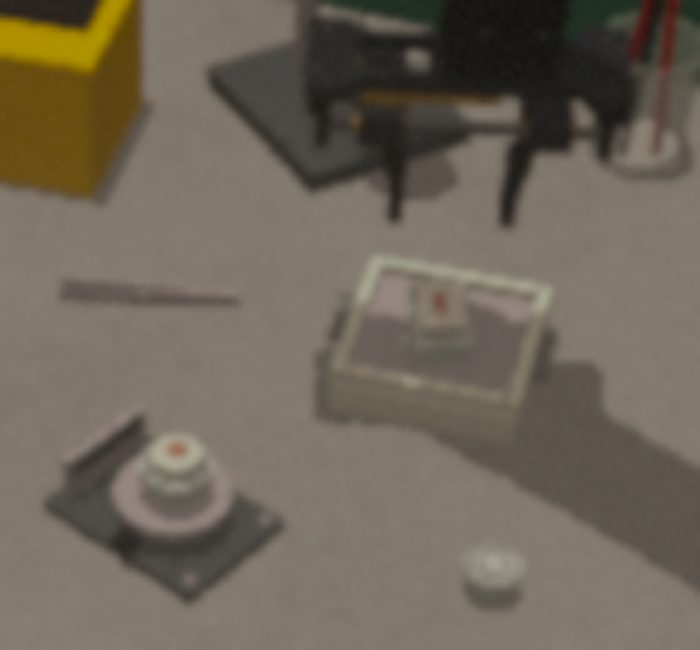

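View pics/n_t.png

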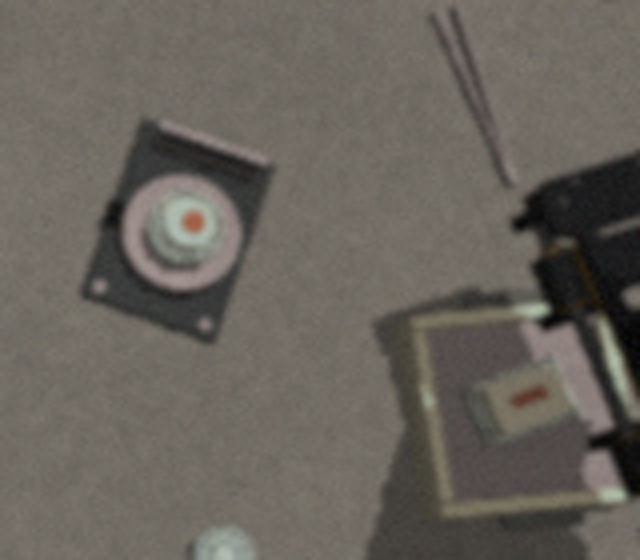

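Run:
```python
from h import *
t=cam('top');s=cam('side')
for n,im,box in [('round t',t,(355,182,385,206)),('round s',s,(275,150,295,168)),('obl t',t,(435,228,470,250)),('obl s',s,(328,122,347,140))]:
    a,f=up(im,box,8); a=a.astype(int); d=a[...,0]-a[...,2]; m=d>(d.max()+np.median(d))/2
    uv=big(m,f);c=(uv.min(0)+uv.max(0))/2;P=plane_pts(im,uv,.064);print(n,np.round(pl(im,*c,.064)*1000,1),rect(P))
a,f=up(t,(335,165,390,228)); m=a[...,0]>100
n,l=cv2.connectedComponents(m.astype(np.uint8)); k=l==l[(205-165)*6,(378-335)*6]
from m import robust
print('seat',robust(plane_pts(t,big(k,f),.03)))
```

```text
round t [ 608.9 -198.9   64. ] (array([ 608.8, -199. ]), array([11.4, 11.6]), 62.5)
round s [ 605.9 -202.5   64. ] (array([ 605.7, -202.6]), array([11.5, 10.6]), 77.5)
obl t [ 503.4 -392.6   64. ] (array([ 503.5, -392.6]), array([ 9.8, 22.9]), 22.0)
obl s [ 499.9 -395.3   64. ] (array([ 499.8, -395.4]), array([ 9.5, 23.5]), 19.5)
chill top (array([642.8, 176.5]), np.float64(37.3), np.float64(1.0))
chill side (array([639.9, 174.2]), np.float64(37.6), np.float64(1.0))
trim top 486 (array([ 611. , -198.5]), np.float64(35.6), np.float64(1.0))
trim side 1760 (array([ 612.6, -201.7]), np.float64(87.1), np.float64(0.6625))
square top [368. 195.] (array([ 608.7, -198.9]), array([ 9.6, 10. ]), 0.2)
square side [284.9 159.4] (array([ 606.1, -202.4]), array([14.7, 16.1]), 21.8)
[ 606.  -198.1   68.2] 3.1451637513132935Traceback (most recent call last):
  File "<stdin>", line 8, in <module>
  File "m.py", line 25, in <module>
    uv=big(m,f); P=plane_pts(im,uv,.064); c=(uv.min(0)+uv.max(0))/2; q.append(c); print(nm,n,np.round(c,1),rect(P))
  File "h.py", line 27, in big
    c=max(cs,key=cv2.contourArea); return f(c[:,0,:].astype(float))
ValueError: max() iterable argument is empty
```

Call:
step_arm(motion=[[[0,0,-1.7],[-0.1,0.1,1.0],5.8],[[0,0,0],[0,0,2.0],5.8],[[0,0,0],[0,0,2.0],5.8],[[0,0,0],[0,0,1.8],5.8],[[0,0,0],[0,0,1.2],5.8],[[0,0,0],[0,0,0.8],5.8],[[0,0,0],[0,0,0.6],5.8],[[0,0,0],[0,0,0.2],5.8],[[0,0,0],[0,0,0],5.8],[[0,0,0],[0,0,0],5.8]])

```text
t: 24.27
eef_pos: [0.5023, -0.3942, 0.0379]
eef_rot: [[0.941, 0.338, 0.001], [0.338, -0.941, -0.001], [0.001, 0.001, -1.0]]
force: [0.4, 0.4, 0.3]
gripper_width: 0.0579
```

```bash
python3 go.py .502 -.394 .0337
python3 - <<'E'
from h import *
s=cam('side');crop(s,290,80,380,170,6,'o_s.png')
t=cam('top');crop(t,400,180,510,290,5,'o_t.png')
E
```

```text
pos [ 502.3 -394.2   37.9] yaw 19.8 t 24.2667 F [0.4 0.4 0.3] w 0.05794556673634866
tool shift cm [-0.03 -0.03  0.42]
```

View pics/o_s.png

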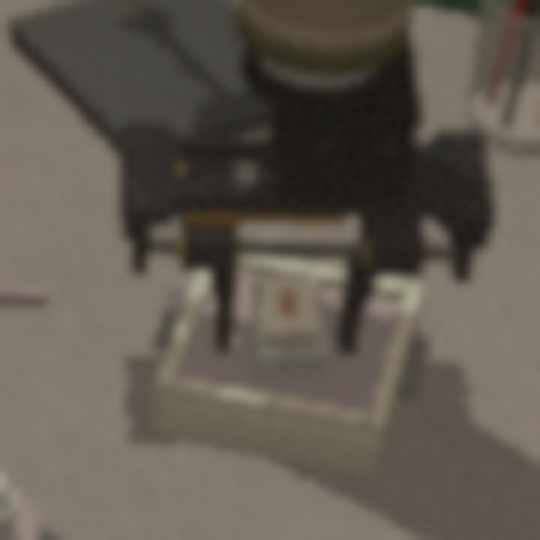

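View pics/o_t.png

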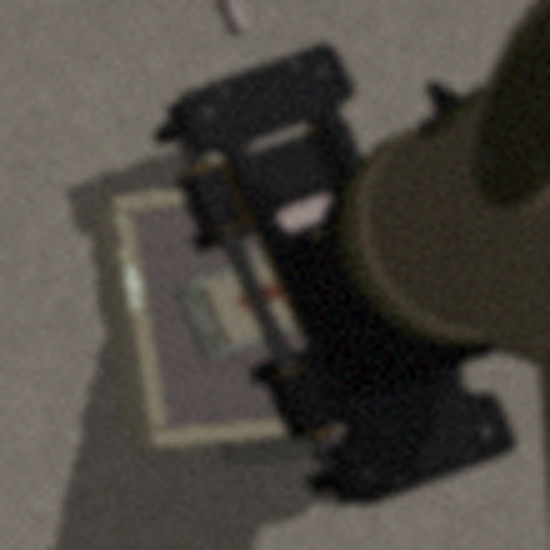

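Call:
step_arm(motion=[[[0,0,0],[0,0,0.25],5.8],[[0,0,0],[0,0,0.15],5.0],[[0,0,0],[0,0,0],3.4],[[0,0,0],[0,0,0],3.4],[[0,0,0],[0,0,0],3.4],[[0,0,0],[0,0,0],3.4],[[0,0,0],[0,0,0],3.4],[[0,0,0],[0,0,0],3.4]])

```text
t: 25.03
eef_pos: [0.5019, -0.394, 0.0331]
eef_rot: [[0.941, 0.338, 0.0], [0.338, -0.941, -0.0], [0.0, 0.0, -1.0]]
force: [-0.5, -0.6, -0.5]
gripper_width: 0.0378
```

Call:
step_arm(motion=[[[0,0,0],[0,0,-0.5],3.4],[[0,0,0],[0,0,-1.5],3.4],[[0,0,0],[0,0,-2.5],3.4],[[0,0,0],[0,0,-3.0],3.4],[[0,0,0],[0,0,-2.5],3.4],[[0,0,0],[0.66,-1.0,0],3.4],[[0,0,0],[1.33,-2.0,0],3.4],[[0,0,0],[1.99,-3.0,0],3.4],[[0,0,0],[1.99,-3.0,0],3.4],[[0,0,0],[1.99,-3.0,0],3.4],[[0,0,0],[1.99,-3.0,0],3.4],[[0,0,0],[1.99,-3.0,0],3.4],[[0,0,0],[1.99,-3.0,0],3.4],[[0,0,0],[1.99,-3.0,0],3.4],[[0,0,0],[1.99,-3.0,0],3.4],[[0,0,0],[1.99,-3.0,0],3.4],[[0,0,0],[1.99,-3.0,0],3.4],[[0,0,0],[1.99,-3.0,0],3.4],[[0,0,0],[1.99,-3.0,0],3.4]])

```text
t: 26.62
eef_pos: [0.6137, 0.0625, 0.1341]
eef_rot: [[0.941, 0.338, 0.001], [0.338, -0.941, -0.0], [0.001, 0.001, -1.0]]
force: [0.4, -1.1, -1.0]
gripper_width: 0.0377
```

```bash
python3 go.py .6418 .176 .0331
```

```text
pos [613.7  62.5 134.1] yaw 19.8 t 26.6167 F [ 0.4 -1.1 -1. ] w 0.03767187925122942
tool shift cm [ 6.48 -9.74 10.1 ]
```

Call:
step_arm(motion=[[[0,0,0],[1.99,-3.0,0],3.4],[[0,0,0],[1.99,-3.0,0],3.4],[[0,0,0],[1.5,-2.3,0],3.4],[[0,0,0],[0.8,-1.2,0],3.4],[[0,0,0],[0.25,-0.38,0],3.4],[[0,0,0],[0,0,0],3.4],[[0,0,0],[0,0,1.5],3.4],[[0,0,0],[0,0,2.0],3.4],[[0,0,0],[0,0,1.5],3.4],[[0,0,0],[0,0,0],3.4],[[0,0,0],[0,0,0],3.4],[[0,0,0],[0,0,0],3.4]])

```text
t: 27.62
eef_pos: [0.6419, 0.1751, 0.0836]
eef_rot: [[0.941, 0.337, 0.001], [0.337, -0.941, 0.0], [0.001, 0.0, -1.0]]
force: [0.3, 0.2, -0.5]
gripper_width: 0.0379
```

```bash
python3 go.py .6418 .176 .0331
python3 - <<'E'
from h import *
s=cam('side');crop(s,160,170,290,290,5,'q_s.png')
a,f=up(s,(205,225,228,250),8); a=a.astype(int); d=a[...,0]-a[...,2]; print(d.max());m=d>d.max()*.65
uv=big(m,f);c=(uv.min(0)+uv.max(0))/2
p=np.array(bot.get_obs()['eef_pos']); print('mark',c,'mark side',pl(s,*c,p[2]-.0031+.034),p)
E
```

```text
pos [641.9 175.1  83.6] yaw 19.7 t 27.6167 F [ 0.3  0.2 -0.5] w 0.03788149180272637
tool shift cm [ 0.02 -0.09  5.05]
52
mark [215.   238.25] mark side [0.63915642 0.17585746 0.11497844] [0.64211571 0.17543553 0.08407844]
```

View pics/q_s.png

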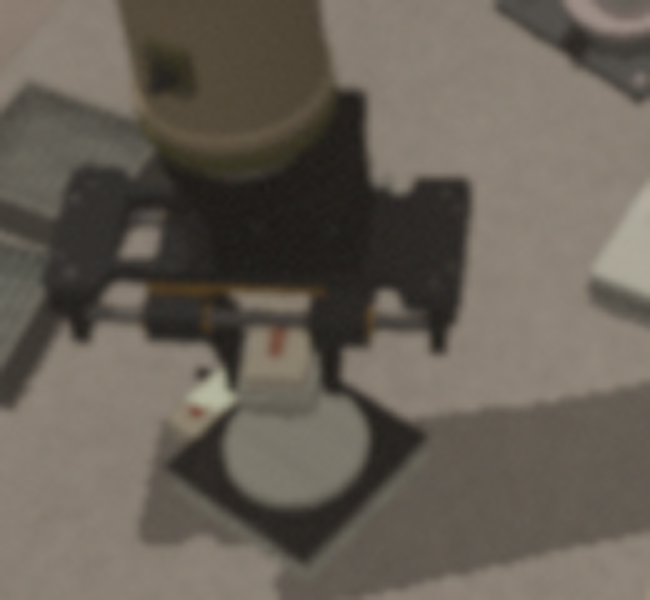

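Call:
step_arm(motion=[[[0,0,0],[-0.02,0.06,1.0],3.4],[[0,0,0],[0,0,1.5],3.4],[[0,0,0],[0,0,1.0],3.4],[[0,0,0],[0,0,0.6],3.4],[[0,0,0],[0,0,0.3],3.4],[[0,0,0],[0,0,0.2],3.4],[[0,0,0],[0,0,0],3.4],[[0,0,0],[0,0,0],3.4],[[0,0,0],[0,0,0],3.4]])

```text
t: 28.42
eef_pos: [0.6419, 0.1752, 0.0376]
eef_rot: [[0.941, 0.338, 0.001], [0.338, -0.941, 0.0], [0.001, 0.0, -1.0]]
force: [-0.7, 0.3, -0.8]
gripper_width: 0.0376
```

```bash
python3 go.py .642 .1748 .033
```

```text
pos [641.9 175.2  37.6] yaw 19.8 t 28.4167 F [-0.7  0.3 -0.8] w 0.03764033343427659
tool shift cm [-0.    0.04  0.46]
```

Call:
step_arm(motion=[[[0,0,0],[0,0.04,0.25],3.4],[[0,0,0],[0,0,0.15],3.4],[[0,0,0],[0,0,0.07],3.4],[[0,0,0],[0,0,0],3.4],[[0,0,0],[0,0,0],3.4]])

```text
t: 28.83
eef_pos: [0.6419, 0.1745, 0.0331]
eef_rot: [[0.941, 0.338, 0.001], [0.338, -0.941, -0.0], [0.001, 0.001, -1.0]]
force: [-1.4, -1.3, 5.3]
gripper_width: 0.0375
```

```bash
python3 go.py .642 .1748 .033
```

```text
pos [641.9 174.5  33.1] yaw 19.7 t 28.8333 F [-1.4 -1.3  5.3] w 0.037496198636127
tool shift cm [ 0.01 -0.03  0.01]
```

Call:
step_arm(motion=[[[0,0,0],[0,0,0],5.5],[[0,0,0],[0,0,0],5.5],[[0,0,0],[0,0,0],5.5],[[0,0,0],[0,0,0],5.5],[[0,0,0],[0,0,-0.5],5.5],[[0,0,0],[0,0,-2.0],5.5],[[0,0,0],[0,0,-3.0],6.2],[[0,0,0],[0,0,-3.5],6.2],[[0,0,-5.8],[0,0,-1.0],6.2],[[0,0,-5.8],[0,0,0],6.2],[[0,0,-5.8],[0,0,0],6.2],[[0,0,-5.8],[0,0,0],6.2],[[0,0,0],[-3.45,0.6,0],6.2],[[0,0,0],[-3.45,0.6,0],6.2],[[0,0,0],[-3.45,0.6,0],6.2],[[0,0,0],[-3.45,0.6,0],6.2],[[0,0,0],[-3.45,0.6,0],6.2],[[0,0,0],[-3.45,0.6,0],6.2],[[0,0,0],[-3.45,0.6,0],6.2],[[0,0,0],[0,0,0],6.2]])

```text
t: 30.5
eef_pos: [0.4904, -0.0275, 0.1319]
eef_rot: [[0.737, 0.676, -0.003], [0.676, -0.737, -0.004], [-0.005, 0.001, -1.0]]
force: [0.5, -0.8, -0.3]
gripper_width: 0.0617
```

```bash
python3 go.py .4931 -.0217 .0337
python3 - <<'E'
from h import *
t=cam('top');s=cam('side');crop(t,150,140,300,260,5,'r_t.png');crop(s,180,180,330,300,5,'r_s.png')
E
```

```text
pos [490.4 -27.5 131.9] yaw 42.5 t 30.5 F [ 0.5 -0.8 -0.3] w 0.06173842976831668
tool shift cm [ 0.64 -0.25  9.82]
```

View pics/r_t.png

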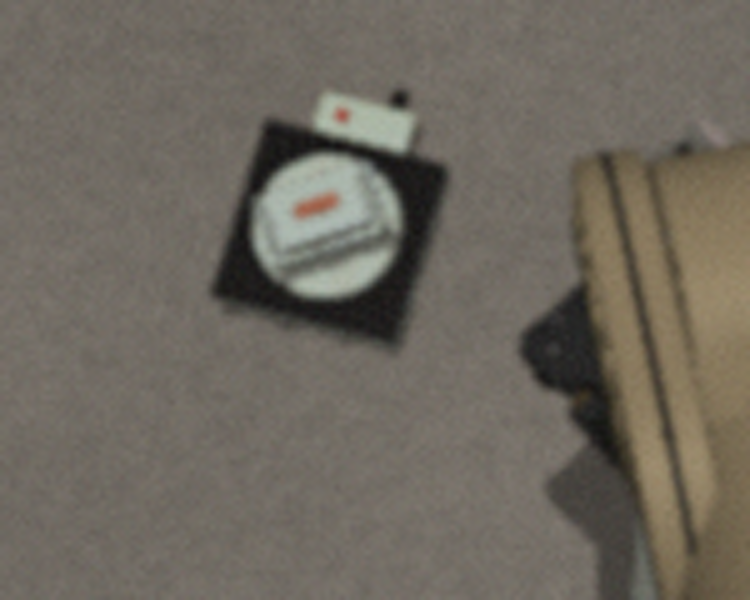

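View pics/r_s.png

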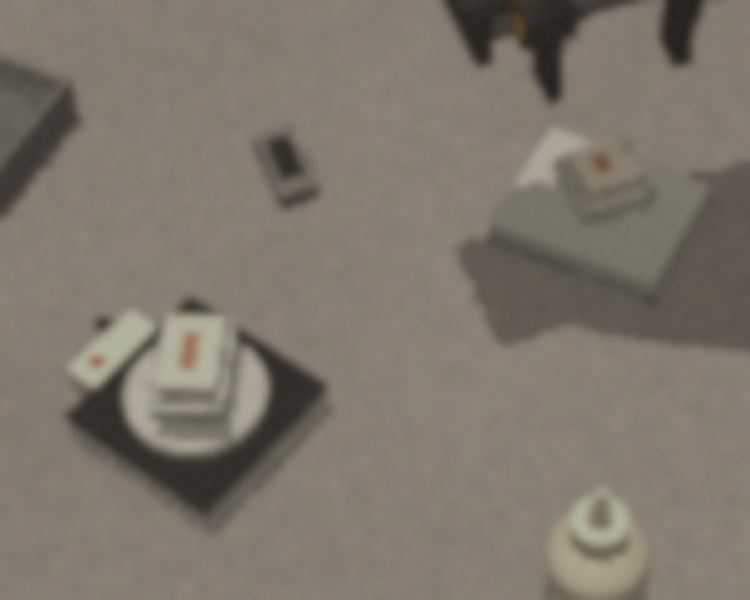

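```bash
cat > marks.py <<'E'
from h import *
def mark(im,box,z=.064):
    a,f=up(im,box,8); a=a.astype(int); d=a[...,0]-a[...,2]; m=d>(d.max()+np.median(d))/2
    uv=big(m,f);M=cv2.moments(uv.astype(np.float32).reshape(-1,1,2));c=np.array([M['m10'],M['m01']])/M['m00'];return np.round(pl(im,*c,z)*1000,1)[:2],rect(plane_pts(im,uv,z))
E
python3 - <<'E'
from marks import *
t=cam('top');s=cam('side')
print('obl t',mark(t,(204,173,224,187)));print('obl s',mark(s,(210,243,226,260)));print('sq s',mark(s,(293,206,308,218)))
for n,im,box,th in [('top',t,(194,163,240,207),100),('side',s,(200,243,237,275),105)]:
    a,f=up(im,box); g=cv2.cvtColor(a,cv2.COLOR_RGB2GRAY); P=plane_pts(im,big(g>th,f),.03)
    keep=np.ones(len(P),bool)
    for i in range(30):
        c,r=circ(P[keep]); e=np.abs(np.linalg.norm(P-c,axis=1)-r); keep=e<max(.0012,np.quantile(e,.5)*1.5)
    print('seat',n,np.round(c*1000,1),r)
E
python3 go.py .4931 -.0217 .0337
```

```text
obl t (array([643.2, 176. ]), (array([643.2, 175.9]), array([ 7.4, 20.7]), 19.5))
obl s (array([640.4, 172.6]), (array([640.3, 172.5]), array([ 7.1, 20.2]), 19.2))
sq s (array([491.4, -22.2]), (array([491.6, -22.2]), array([ 8.6, 12.4]), 41.3))
seat top [642.8 176.5] 0.03719021967783581
seat side [647.1 168.6] 0.04463634046072278
pos [494.1 -19.8 132.9] yaw 43.0 t 30.7 F [0.5 1.3 0.3] w 0.062125921271899746
tool shift cm [-0.21  0.06  9.92]
```

Call:
step_arm(motion=[[[0,0,0],[-0.15,0.05,1.0],6.2],[[0,0,0],[0,0,2.0],6.2],[[0,0,0],[0,0,2.0],6.2],[[0,0,0],[0,0,1.8],6.2],[[0,0,0],[0,0,1.2],6.2],[[0,0,0],[0,0,0.8],6.2],[[0,0,0],[0,0,0.6],6.2],[[0,0,0],[0,0,0.2],6.2],[[0,0,0],[0,0,0],6.2],[[0,0,0],[0,0,0],6.2]])

```text
t: 31.53
eef_pos: [0.4933, -0.022, 0.0369]
eef_rot: [[0.732, 0.682, 0.001], [0.682, -0.732, -0.0], [0.001, 0.001, -1.0]]
force: [0.1, 0.3, 0.1]
gripper_width: 0.0618
```

```bash
python3 go.py .4931 -.0217 .0337
```

```text
pos [493.3 -22.   36.9] yaw 43.0 t 31.5333 F [0.1 0.3 0.1] w 0.06177874348477313
tool shift cm [ 0.01 -0.04  0.32]
```

Call:
step_arm(motion=[[[0,0,0],[0,0,0.2],6.2],[[0,0,0],[0,0,0.1],5.5],[[0,0,0],[0,0,0],4.0],[[0,0,0],[0,0,0],4.0],[[0,0,0],[0,0,0],4.0],[[0,0,0],[0,0,0],4.0],[[0,0,0],[0,0,0],4.0]])

```text
t: 32.12
eef_pos: [0.4929, -0.0221, 0.0335]
eef_rot: [[0.732, 0.681, 0.0], [0.681, -0.732, -0.0], [0.0, 0.0, -1.0]]
force: [-1.3, 0.1, 1.0]
gripper_width: 0.0434
```

Call:
step_arm(motion=[[[0,0,0],[0,0,-0.5],4.0],[[0,0,0],[0,0,-1.5],4.0],[[0,0,0],[0,0,-2.5],4.0],[[0,0,0],[0,0,-3.0],4.0],[[0,0,0],[0,0,-2.0],4.0],[[0,0,0],[-1.0,1.12,0],4.0],[[0,0,0],[-2.0,2.24,0],4.0],[[0,0,0],[-2.7,3.02,0],4.0],[[0,0,0],[-2.7,3.02,0],4.0],[[0,0,0],[-2.7,3.02,0],4.0],[[0,0,0],[-2.7,3.02,0],4.0],[[0,0,0],[-2.7,3.02,0],4.0],[[0,0,0],[-2.7,3.02,0],4.0],[[0,0,0],[-2.7,3.02,0],4.0],[[0,0,0],[-2.2,2.46,0],4.0],[[0,0,0],[-1.0,1.12,0],4.0],[[0,0,0],[-0.35,0.39,0],4.0],[[0,0,6.0],[0,0,0],4.0],[[0,0,6.0],[0,0,0],4.0],[[0,0,6.0],[0,0,0],4.0]])

```text
t: 33.78
eef_pos: [0.501, -0.4024, 0.1285]
eef_rot: [[0.908, 0.419, 0.0], [0.419, -0.908, 0.001], [0.001, -0.001, -1.0]]
force: [-0.3, -0.6, -1.1]
gripper_width: 0.0436
```

Call:
step_arm(motion=[[[0,0,6.0],[0,0,0],4.0],[[0,0,6.0],[0,0,0],4.0],[[0,0,6.0],[0,0,0],4.0],[[0,0,2.0],[0,0,0],4.0],[[0,0,0],[0,0,1.5],4.0],[[0,0,0],[0,0,2.0],4.0],[[0,0,0],[0,0,0.5],4.0],[[0,0,0],[0,0,0],4.0],[[0,0,0],[0,0,0],4.0]])

```text
t: 34.53
eef_pos: [0.5009, -0.4032, 0.0889]
eef_rot: [[0.996, 0.087, 0.0], [0.087, -0.996, 0.0], [0.0, -0.0, -1.0]]
force: [-0.8, -0.7, -0.9]
gripper_width: 0.0434
```

```bash
python3 go.py .5005 -.404 .0335
python3 - <<'E'
from marks import *
s=cam('side');t=cam('top');crop(s,280,70,390,170,6,'u_s.png');crop(t,400,170,520,290,5,'u_t.png')
E
```

```text
pos [ 500.9 -403.2   88.9] yaw 5.0 t 34.5333 F [-0.8 -0.7 -0.9] w 0.04342824336822015
tool shift cm [-0.04  0.08  5.54]
```

View pics/u_s.png

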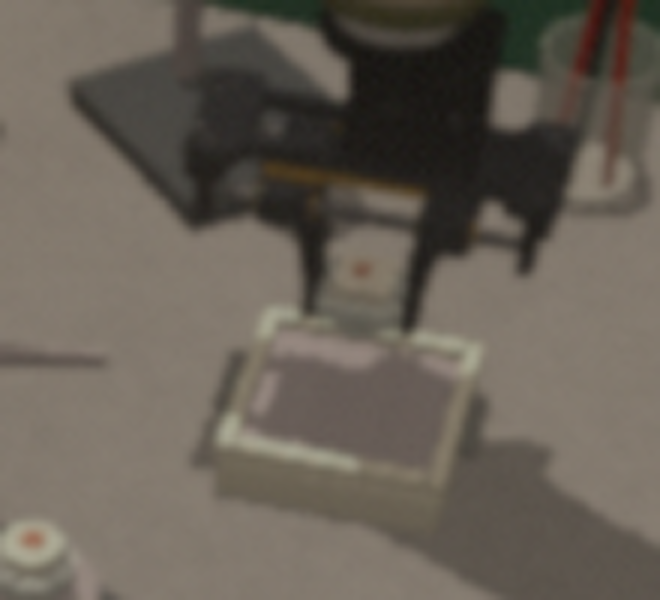

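View pics/u_t.png

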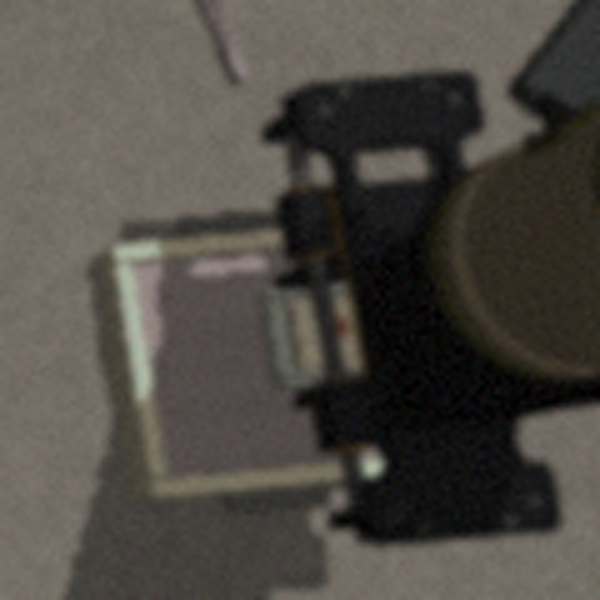

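Call:
step_arm(motion=[[[0,0,0],[-0.04,0.08,1.0],4.0],[[0,0,0],[0,0,1.5],4.0],[[0,0,0],[0,0,1.2],4.0],[[0,0,0],[0,0,0.8],4.0],[[0,0,0],[0,0,0.4],4.0],[[0,0,0],[0,0,0.3],4.0],[[0,0,0],[0,0,0],4.0],[[0,0,0],[0,0,0],4.0],[[0,0,0],[0,0,0],4.0]])

```text
t: 35.38
eef_pos: [0.5006, -0.4049, 0.037]
eef_rot: [[0.996, 0.086, 0.001], [0.086, -0.996, -0.001], [0.001, 0.001, -1.0]]
force: [0.7, -0.9, -1.5]
gripper_width: 0.0434
```

```bash
python3 go.py .5005 -.404 .0334
```

```text
pos [ 500.6 -404.9   37. ] yaw 5.0 t 35.3833 F [ 0.7 -0.9 -1.5] w 0.0433763068470572
tool shift cm [-0.   -0.1   0.36]
```

Call:
step_arm(motion=[[[0,0,0],[0,-0.05,0.2],4.0],[[0,0,0],[0,0,0.15],4.0],[[0,0,0],[0,0,0.05],4.0],[[0,0,0],[0,0,0],4.0],[[0,0,0],[0,0,0],4.0]])

```text
t: 35.8
eef_pos: [0.5005, -0.4044, 0.0335]
eef_rot: [[0.996, 0.086, 0.001], [0.086, -0.996, -0.001], [0.0, 0.001, -1.0]]
force: [-2.7, 2.3, 7.5]
gripper_width: 0.0434
```

Call:
step_arm(motion=[[[0,0,0],[0,0,0],5.5],[[0,0,0],[0,0,0],5.5],[[0,0,0],[0,0,0],5.5],[[0,0,0],[0,0,0],5.5],[[0,0,0],[0,0,-0.5],5.5],[[0,0,0],[0,0,-2.0],5.5],[[0,0,0],[0,0,-3.5],6.5],[[0,0,0],[0,0,-3.5],6.5],[[0,0,-7.08],[0,0,-3.5],6.5],[[0,0,-7.08],[0,0,-3.5],6.5],[[0,0,-7.08],[0,0,0],6.5],[[0,0,-7.08],[0,0,0],6.5],[[0,0,-7.08],[0,0,0],6.5],[[0,0,-7.08],[0,0,0],6.5],[[0,0,-7.08],[0,0,0],6.5],[[0,0,-7.08],[0,0,0],6.5],[[0,0,-7.08],[0,0,0],6.5],[[0,0,-7.08],[0,0,0],6.5],[[0,0,-7.08],[0,0,0],6.5],[[0,0,-7.08],[0,0,0],6.5]])

```text
t: 37.47
eef_pos: [0.5002, -0.4042, 0.1977]
eef_rot: [[-0.005, 1.0, 0.0], [1.0, 0.005, -0.0], [-0.0, 0.0, -1.0]]
force: [-0.2, -0.5, 0.3]
gripper_width: 0.0652
```

Call:
step_arm(motion=[[[0,0,0],[2.0,0,0],6.0],[[0,0,0],[3.9,0,0],6.0],[[0,0,0],[3.9,0,0],6.0],[[0,0,0],[3.9,0,0],6.0],[[0,0,0],[3.9,0,0],6.0],[[0,0,0],[3.9,0,0],6.0],[[0,0,0],[3.9,0,0],6.0],[[0,0,0],[3.9,0,0],6.0],[[0,0,0],[3.9,0,0],6.0],[[0,0,0],[3.9,0,0],6.0]])

```text
t: 38.3
eef_pos: [0.5004, -0.0315, 0.1978]
eef_rot: [[0.002, 1.0, 0.001], [1.0, -0.002, -0.001], [-0.001, 0.001, -1.0]]
force: [0.7, 0.8, -0.1]
gripper_width: 0.06
```

```bash
python3 go.py .4986 .388 .2
python3 - <<'E'
from marks import *
s=cam('side');t=cam('top');cv2.imwrite('pics/v_s.png',s['pixels'][:,:,::-1]);crop(t,400,190,500,290,6,'v_t.png')
print(mark(t,(438,225,470,252)),mark(s,(328,120,350,142)))
E
```

```text
pos [500.4 -31.5 197.8] yaw 89.9 t 38.3 F [ 0.7  0.8 -0.1] w 0.060016496697253736
tool shift cm [41.95 -0.24 -0.27]
(array([ 503.2, -402. ]), (array([ 503.2, -402.1]), array([ 7.7, 10.8]), 0.2)) (array([ 500. , -405.7]), (array([ 499.9, -405.6]), array([ 8.5, 13.7]), 17.1))
```

View pics/v_t.png

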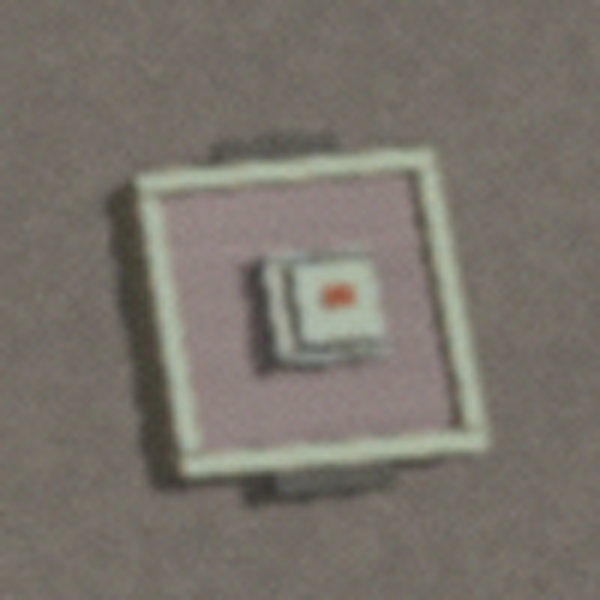

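View pics/v_s.png

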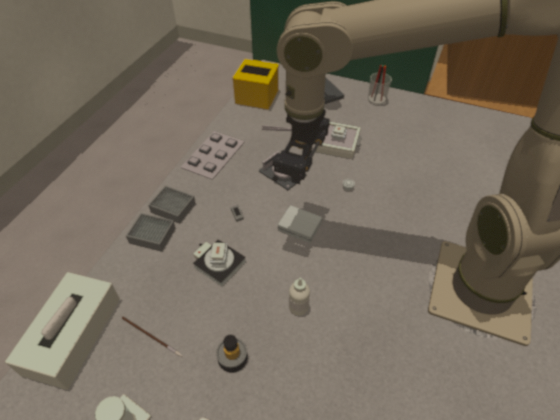

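Call:
step_arm(motion=[[[0,0,0],[3.9,-0.02,0],6.0],[[0,0,0],[3.9,-0.02,0],6.0],[[0,0,0],[3.9,-0.02,0],6.0],[[0,0,0],[3.9,-0.02,0],6.0],[[0,0,0],[3.9,-0.02,0],6.0],[[0,0,0],[3.9,-0.02,0],6.0],[[0,0,0],[3.9,-0.02,0],6.0],[[0,0,0],[3.9,-0.02,0],6.0],[[0,0,0],[3.9,0,0],6.0],[[0,0,0],[3.7,0,0],6.0],[[0,0,0],[2.2,0,0],6.0],[[0,0,0],[0.8,0,0],6.0],[[0,0,0],[0,0,1.5],6.0],[[0,0,0],[0,0,2.5],6.0],[[0,0,0],[0,0,1.5],6.0],[[0,0,0],[0,0,0],6.0],[[0,0,0],[0,0,0],6.0],[[0,0,0],[0,0,0],6.0]])

```text
t: 39.9
eef_pos: [0.5003, 0.3846, 0.1435]
eef_rot: [[0.002, 1.0, 0.001], [1.0, -0.002, 0.001], [0.001, 0.001, -1.0]]
force: [-1.1, 0.3, 0.3]
gripper_width: 0.0597
```

```bash
python3 go.py .4986 .3875 .0645
python3 - <<'E'
from marks import *
s=cam('side');crop(s,180,250,290,380,4.5,'w_s.png')
E
```

```text
pos [500.3 384.6 143.5] yaw 89.9 t 39.9 F [-1.1  0.3  0.3] w 0.05965932234398905
tool shift cm [ 0.28 -0.18  7.9 ]
```

View pics/w_s.png

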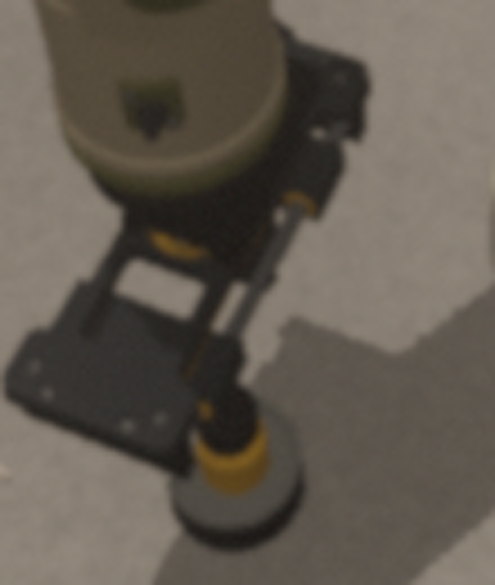

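Call:
step_arm(motion=[[[0,0,0],[0.28,-0.18,1.0],6.0],[[0,0,0],[0,0,1.5],6.0],[[0,0,0],[0,0,1.0],6.0],[[0,0,0],[0,0,0],6.0],[[0,0,0],[0,0,0],6.0]])

```text
t: 40.37
eef_pos: [0.4975, 0.3871, 0.1062]
eef_rot: [[0.001, 1.0, -0.002], [1.0, -0.001, -0.001], [-0.001, -0.002, -1.0]]
force: [0.0, 0.1, 0.3]
gripper_width: 0.06
```

```bash
python3 go.py .4986 .3875 .0645
```

```text
pos [497.5 387.1 106.2] yaw 89.9 t 40.3667 F [0.  0.1 0.3] w 0.06000500376151176
tool shift cm [0.04 0.12 4.17]
```

Call:
step_arm(motion=[[[0,0,0],[0.04,0.08,1.0],6.0],[[0,0,0],[0,0,1.3],6.0],[[0,0,0],[0,0,1.0],6.0],[[0,0,0],[0,0,0.6],6.0],[[0,0,0],[0,0,0.2],6.0],[[0,0,0],[0,0,0],6.0],[[0,0,0],[0,0,0],6.0],[[0,0,0],[0,0,0],6.0]])

```text
t: 41.03
eef_pos: [0.4989, 0.3883, 0.0668]
eef_rot: [[0.001, 1.0, 0.001], [1.0, -0.001, 0.001], [0.001, 0.001, -1.0]]
force: [0.4, -0.2, 0.3]
gripper_width: 0.0601
```

```bash
python3 go.py .4986 .3875 .0633
python3 - <<'E'
from marks import *
s=cam('side');crop(s,180,250,290,380,4.5,'x_s.png')
E
```

```text
pos [498.9 388.3  66.8] yaw 89.9 t 41.0333 F [ 0.4 -0.2  0.3] w 0.060136997655049484
tool shift cm [-0.08 -0.03  0.35]
```

View pics/x_s.png

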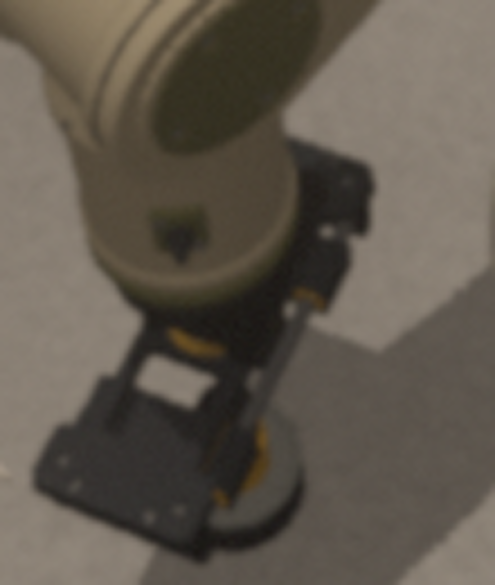

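Closing on the knob now.

Call:
step_arm(motion=[[[0,0,0],[0,0,0.15],6.0],[[0,0,0],[0,0,0.1],4.5],[[0,0,0],[0,0,0],2.5],[[0,0,0],[0,0,0],2.5],[[0,0,0],[0,0,0],2.5],[[0,0,0],[0,0,0],2.5],[[0,0,0],[0,0,0],2.5],[[0,0,0],[0,0,0],2.5],[[0,0,0],[0,0,0],2.5],[[0,0,0],[0,0,0],2.5]], grip_force=30)

```text
t: 41.92
eef_pos: [0.4987, 0.3885, 0.0641]
eef_rot: [[0.001, 1.0, 0.0], [1.0, -0.001, 0.001], [0.001, 0.0, -1.0]]
force: [-0.8, 2.8, 1.6]
gripper_width: 0.0292
```

Call:
step_arm(motion=[[[0,0,0],[0,0,-0.5],2.5],[[0,0,0],[0,0,-1.5],2.5],[[0,0,0],[0,0,-2.5],2.5],[[0,0,0],[0,0,-3.0],2.5],[[0,0,0],[0,0,-3.0],2.5],[[0,0,0],[0,0,-2.0],2.5],[[0,0,0],[0,0,-1.0],2.5],[[0,0,0],[-1.0,0.67,0],2.5],[[0,0,0],[-2.0,1.34,0],2.5],[[0,0,0],[-3.0,2.0,0],2.5],[[0,0,0],[-3.0,2.0,0],2.5],[[0,0,0],[-3.0,2.0,0],2.5],[[0,0,0],[-3.0,2.0,0],2.5],[[0,0,0],[-3.0,2.0,0],2.5],[[0,0,0],[-2.0,1.34,0],2.5],[[0,0,0],[-1.0,0.67,0],2.5],[[0,0,0],[-0.4,0.3,0],2.5],[[0,0,0],[0,0,0],2.5],[[0,0,0],[0,0,0],2.5],[[0,0,0],[0,0,0],2.5]])

```text
t: 43.58
eef_pos: [0.6404, 0.1759, 0.1988]
eef_rot: [[-0.002, 1.0, -0.0], [1.0, 0.002, 0.0], [0.0, -0.0, -1.0]]
force: [0.2, -0.6, -2.7]
gripper_width: 0.0295
```

```bash
python3 go.py .6419 .1745 .0981
python3 - <<'E'
from marks import *
s=cam('side');crop(s,160,170,280,290,5,'y_s.png');print(mark(s,(210,243,226,260)))
E
```

```text
pos [640.4 175.9 198.8] yaw 90.1 t 43.5833 F [ 0.2 -0.6 -2.7] w 0.0294978774964952
tool shift cm [-0.14  0.15 10.07]
(array([640.4, 172.5]), (array([640.5, 172.2]), array([ 7.6, 20.9]), 18.6))
```

View pics/y_s.png

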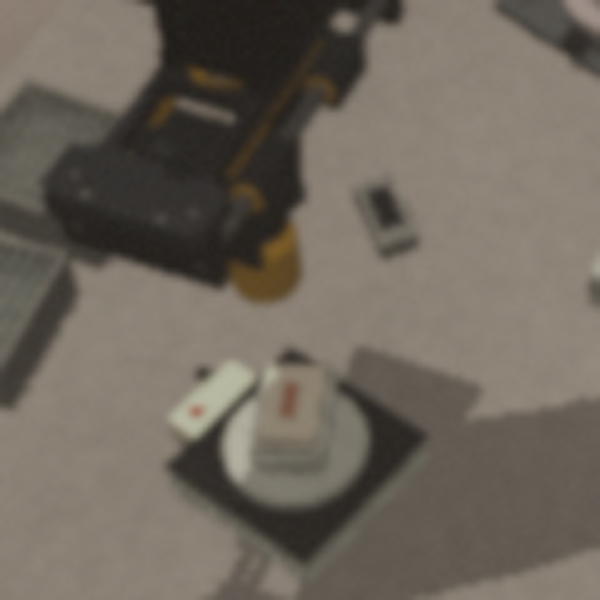

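Call:
step_arm(motion=[[[0,0,0],[-0.1,0.12,1.0],2.5],[[0,0,0],[0,0,2.0],2.5],[[0,0,0],[0,0,2.0],2.5],[[0,0,0],[0,0,2.0],2.5],[[0,0,0],[0,0,1.0],2.5],[[0,0,0],[0,0,0.4],2.5],[[0,0,0],[0,0,0],2.5],[[0,0,0],[0,0,0],2.5],[[0,0,0],[0,0,0],2.5]])

```text
t: 44.38
eef_pos: [0.6434, 0.1733, 0.1161]
eef_rot: [[0.001, 1.0, 0.002], [1.0, -0.001, 0.001], [0.001, 0.002, -1.0]]
force: [0.3, -0.9, -3.0]
gripper_width: 0.0289
```

```bash
python3 go.py .6419 .1745 .0981
python3 - <<'E'
from marks import *
s=cam('side');crop(s,170,200,260,290,6,'z_s.png')
E
```

```text
pos [643.4 173.3 116.1] yaw 89.9 t 44.3833 F [ 0.3 -0.9 -3. ] w 0.02892315182927432
tool shift cm [ 0.12 -0.15  1.8 ]
```

View pics/z_s.png

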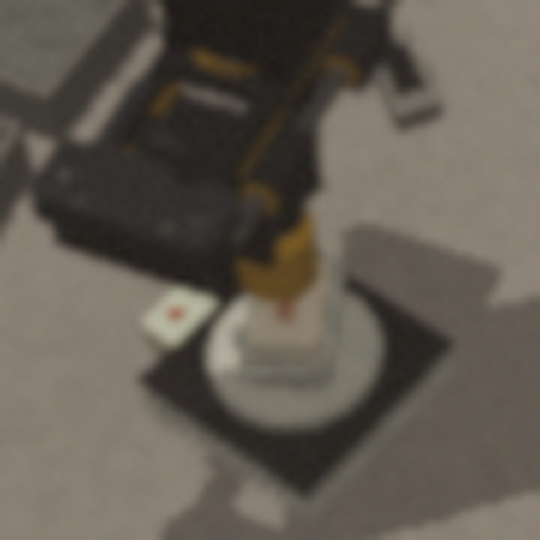

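Call:
step_arm(motion=[[[0,0,0],[0.08,-0.1,0.5],2.5],[[0,0,0],[0,0,0.5],2.5],[[0,0,0],[0,0,0.3],2.5],[[0,0,0],[0,0,0],2.5],[[0,0,0],[0,0,0],2.5],[[0,0,0],[0,0,0],2.5]])

```text
t: 44.93
eef_pos: [0.6419, 0.1736, 0.1019]
eef_rot: [[0.001, 1.0, 0.0], [1.0, -0.001, 0.0], [0.0, 0.0, -1.0]]
force: [-0.4, -0.2, -2.5]
gripper_width: 0.0291
```

```bash
python3 go.py .6419 .1745 .0981
python3 - <<'E'
from marks import *
s=cam('side');crop(s,190,220,250,280,9,'aa_s.png')
p=np.array(bot.get_obs()['eef_pos'])
th=np.linspace(0,2*np.pi,60)
uv=np.array([proj(s,[p[0]+.017*np.cos(a),p[1]+.017*np.sin(a),p[2]-.0341]) for a in th])
print('pred crop',((uv.min(0)-[190,220]+.5)*9).round(),((uv.max(0)-[190,220]+.5)*9).round())
uv=np.array([proj(s,[.6419+x*np.cos(1.915)-y*np.sin(1.915),.1745+x*np.sin(1.915)+y*np.cos(1.915),.064]) for x,y in [(.023,.015),(.023,-.015),(-.023,-.015),(-.023,.015)]])
print(((uv-[190,220]+.5)*9).round())
a,f=up(s,(190,220,250,280),9);a=a.astype(int);m=(a[...,0]-a[...,2]>45)
b=big(m,f);print('brass obs',((b.min(0)-[190,220]+.5)*9).round(),((b.max(0)-[190,220]+.5)*9).round())
E
```

```text
pos [641.9 173.6 101.9] yaw 89.9 t 44.9333 F [-0.4 -0.2 -2.5] w 0.029145790617631433
tool shift cm [0.09 0.   0.38]
pred crop [181. 214.] [304. 313.]
[[286. 343.]
 [177. 340.]
 [201. 206.]
 [307. 210.]]
brass obs [192. 182.] [299. 302.]
```

View pics/aa_s.png

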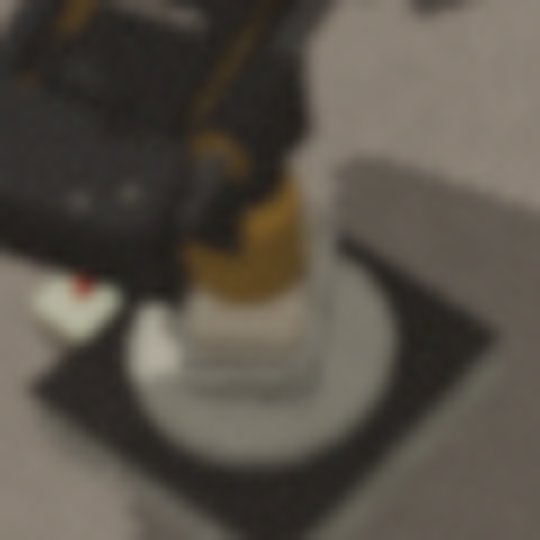

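Call:
step_arm(motion=[[[0,0,0],[0.12,0,0.15],2.5],[[0,0,0],[0,0,0.15],2.5],[[0,0,0],[0,0,0.08],2.5],[[0,0,0],[0,0,0],2.5],[[0,0,0],[0,0,0],2.5]])

```text
t: 45.4
eef_pos: [0.6418, 0.175, 0.0982]
eef_rot: [[0.001, 1.0, 0.0], [1.0, -0.001, 0.0], [0.0, 0.0, -1.0]]
force: [-0.1, 0.3, -1.1]
gripper_width: 0.029
```

```bash
python3 go.py .6419 .1748 .0981
```

```text
pos [641.8 175.   98.2] yaw 89.9 t 45.4 F [-0.1  0.3 -1.1] w 0.028975655454530683
tool shift cm [-0.02  0.01  0.01]
```

Call:
step_arm(motion=[[[0,0,0],[0,0,0.05],2.5],[[0,0,0],[0,0,0],2.5],[[0,0,0],[0,0,0],2.5]])

```text
t: 45.65
eef_pos: [0.642, 0.175, 0.098]
eef_rot: [[0.001, 1.0, 0.001], [1.0, -0.001, 0.0], [0.0, 0.001, -1.0]]
force: [-1.1, 0.3, 2.5]
gripper_width: 0.0292
```

Call:
step_arm(motion=[[[0,0,0],[0,0,0],4.0],[[0,0,0],[0,0,0],5.5],[[0,0,0],[0,0,0],6.0],[[0,0,0],[0,0,0],6.0],[[0,0,0],[0,0,0],6.0],[[0,0,0],[0,0,0],6.0],[[0,0,0],[0,0,-0.5],6.0],[[0,0,0],[0,0,-2.0],6.0],[[0,0,0],[0,0,-3.0],6.0],[[0,0,0],[0,0,-3.0],6.0],[[0,0,0],[0,0,-2.5],6.0],[[0,0,0],[-3.5,-1.2,0],6.0],[[0,0,0],[-3.5,-1.2,0],6.0],[[0,0,0],[-3.5,-1.2,0],6.0],[[0,0,0],[-3.5,-1.2,0],6.0],[[0,0,0],[-3.5,-1.2,0],6.0],[[0,0,0],[-3.5,-1.2,0],6.0],[[0,0,0],[-3.5,-1.2,0],6.0],[[0,0,0],[-3.5,-1.2,0],6.0],[[0,0,0],[0,0,0],6.0]])

```text
t: 47.32
eef_pos: [0.5434, -0.1142, 0.2073]
eef_rot: [[0.012, 1.0, -0.002], [1.0, -0.012, -0.004], [-0.004, -0.002, -1.0]]
force: [0.0, -0.3, -1.2]
gripper_width: 0.0599
```

Run:
```python
from marks import *
s=cam('side');t=cam('top');crop(s,185,210,255,280,8,'bb_s.png');crop(t,185,150,250,215,9,'bb_t.png')
cv2.imwrite('pics/bb_full.png',s['pixels'][:,:,::-1]);cv2.imwrite('pics/bb_fullt.png',t['pixels'][:,:,::-1])
```

```text
(no output)
```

View pics/bb_s.png

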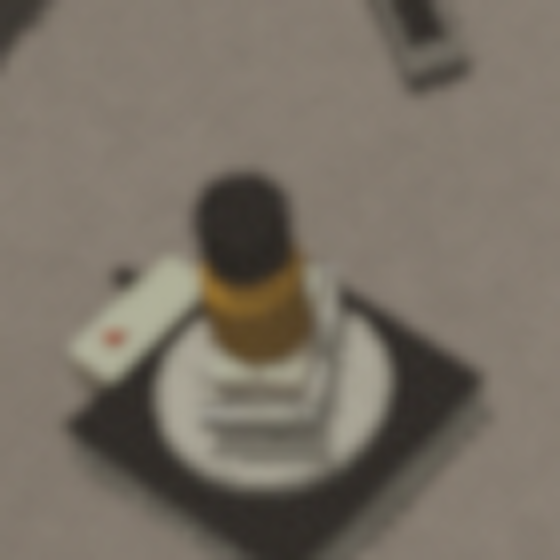

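View pics/bb_t.png

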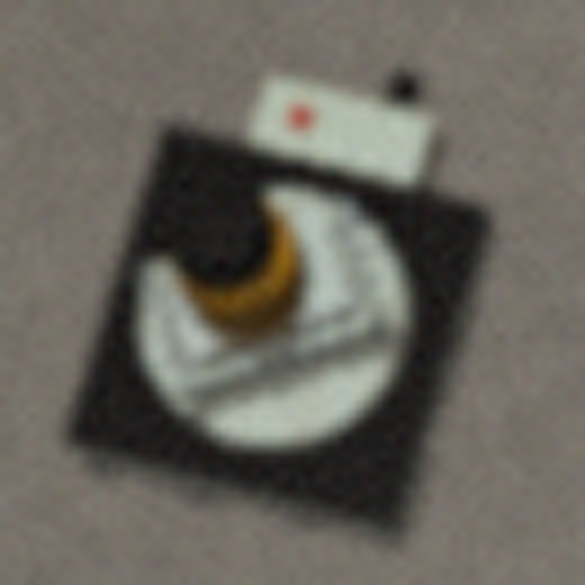

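View pics/bb_full.png

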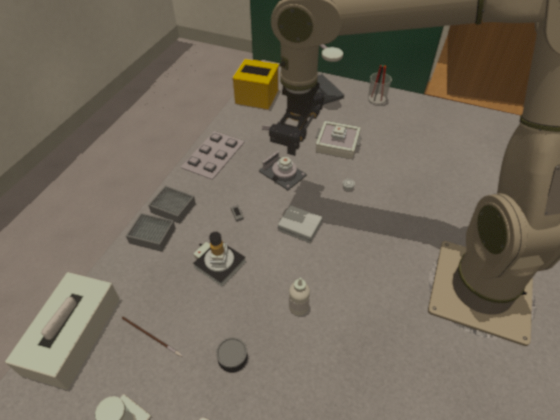

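View pics/bb_fullt.png

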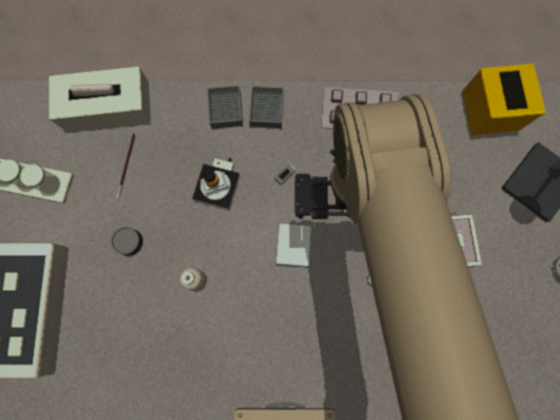

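Run:
```python
from marks import *
s=cam('side');t=cam('top')
th=np.linspace(0,2*np.pi,90)
def circ_uv(im,c,r,z): return np.array([proj(im,[c[0]+r*np.cos(a),c[1]+r*np.sin(a),z]) for a in th])
for nm,im,c,o,sc in [('side',s,(.6404,.1725),(185,210),8),('top',t,(.6432,.1760),(185,150),9)]:
    v=cv2.imread(f'pics/bb_{"s" if nm=="side" else "t"}.png'); big_=cv2.resize(v,None,fx=1.4,fy=1.4)
    def draw(uv,col): cv2.polylines(v,[((uv-np.array(o)+.5)*sc).astype(np.int32)],True,col,1)
    draw(circ_uv(im,c,.017,.064),(0,255,0)); draw(circ_uv(im,c,.015,.124),(255,0,255)); draw(circ_uv(im,c,.017,.094),(0,255,255))
    a=np.radians(109.5)
    draw(np.array([proj(im,[c[0]+x*np.cos(a)-y*np.sin(a),c[1]+x*np.sin(a)+y*np.cos(a),.064]) for x,y in [(.023,.015),(.023,-.015),(-.023,-.015),(-.023,.015)]]),(0,0,255))
    cv2.imwrite(f'pics/ov_{nm}.png',v)
a=cv2.imread('pics/ov_side.png');b=cv2.imread('pics/ov_top.png');h=420
cv2.imwrite('pics/ov.png',np.hstack([cv2.resize(a[100:500,50:450],(400,400)),cv2.resize(b[80:480,50:450],(400,400))]))
```

```text
(no output)
```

View pics/ov.png

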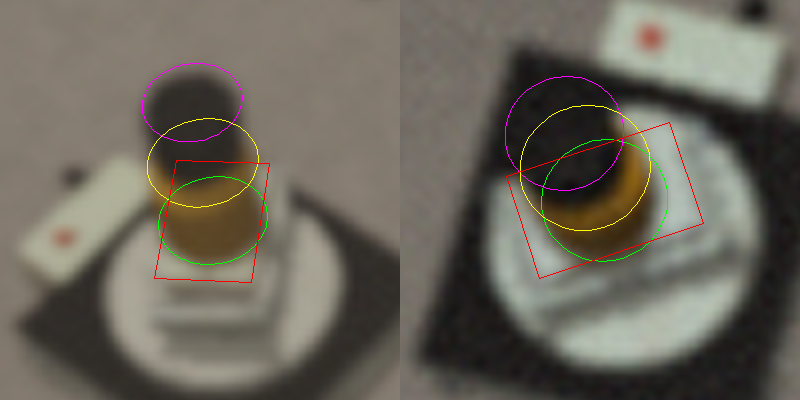

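Call:
step_arm(motion=[[[0,0,0],[0,0,-2.0],6.0],[[0,0,0],[0,0,-2.0],6.0],[[0,0,0],[0,0,0],6.0],[[0,0,0],[0,0,0],6.0],[[0,0,0],[0,0,0],6.0],[[0,0,0],[0,0,0],6.0]])

```text
t: 48.02
eef_pos: [0.5452, -0.1043, 0.2468]
eef_rot: [[-0.0, 1.0, -0.001], [1.0, 0.0, 0.0], [0.0, -0.001, -1.0]]
force: [0.2, -1.5, -0.2]
gripper_width: 0.0599
```

Run:
```python
from marks import *
o=bot.get_obs();print(o['t'],np.round(o['dq'],3),np.round(o['force'],1))
s=cam('side');s0=cv2.imread('pics/side0.png')[:,:,::-1]
crop(s,180,110,370,250,4,'end_s.png')
a=s['pixels'][270:320,280:320].astype(int);print('bottle diff',np.abs(a-s0[270:320,280:320]).mean())
print('round s',mark(s,(275,150,295,168)))
```

```text
48.0167 [ 0.007  0.001  0.003  0.001 -0.001  0.002  0.001] [ 0.2 -1.5 -0.2]
bottle diff 3.904333333333333
round s (array([ 605.8, -202.5]), (array([ 605.9, -202.5]), array([11.1, 12.4]), 8.7))
```

View pics/end_s.png

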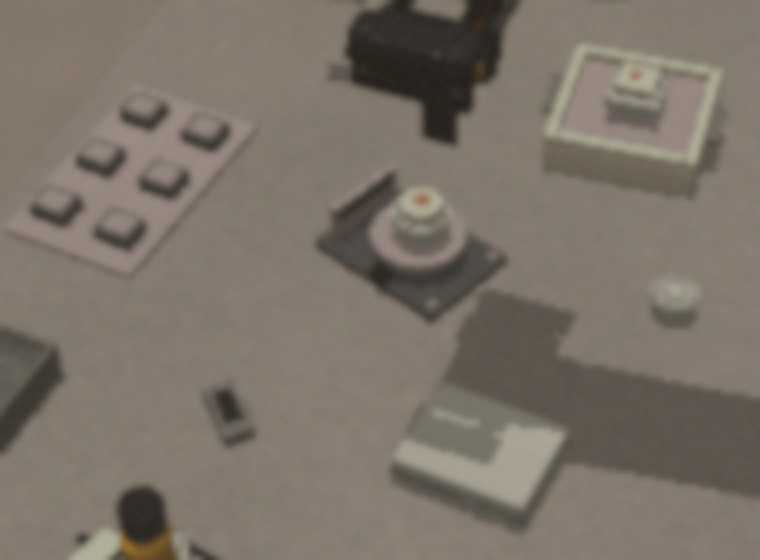

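All pieces stand in place, the bottle is unmoved (the picture there differs only by noise), and the arm is clear of everything.

```bash
python3 -c "
from rig import bot
print(bot.finish_job())"
```

```text
the job is handed in; nothing more can be done
None
```

The blocks are moved on by one place and the job is handed in at about 48 s; no verdict came back. I stood the extractor on its rest, then moved the square chuck to the spare cold block and the round chuck to the trimming stand. After that the oblong chuck went to the chill post and the square chuck into the tray, and last the extractor onto the oblong block.

In the last pictures:
- **Oblong chuck:** within about 1–2 mm of the middle of the chill post seat.
- **Extractor:** within about 1–2 mm of the middle of the oblong block.
- **Square chuck:** close to the middle of the tray, square to its sides.
- **Round chuck:** about 2 mm off the middle of the trimming stand in the top view; I left it there.
- **Bottle:** standing where it was at the start.
- **Robot:** clear of everything.

The two cameras disagreed with each other by about 3–4 mm throughout. I worked from their average and the arm's own readings, so the distances above carry a millimetre or two of uncertainty.

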